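Fetch a washer out of a drilling jig with sprung tongs

TASK

A brass washer has been left at the bottom of the narrow pocket in the green drilling jig. Take the sprung tongs out of their wooden stand, reach down into the pocket with them, squeeze them shut on the washer and lift it out into the steel bowl, feeling your way gently: never press on the jig with 20 N or more, or the pocket gets dented; then hang the tongs back in their stand. Use only the tongs on the washer, and leave the bowl standing where it is and the oil bottle, gauge block and brackets alone.

Things in the scene. Friction and masses are not known exactly. Their poses are not given: they have to be found in the camera images.
- tongs_grip (a point): Sprung parallel tongs (450 g), upright in the stand; z up along them, jaws close along y. This point: on the centre line, 27 mm above the top of the black guard (a plate 62 mm in y, 44 mm in x, 5 mm thick; gripper fingers come down to just above it). At its height, on either side, are the red grip plates (vertical flats 22 mm wide along x, 42 mm over their outsides when relaxed): squeeze them to shut the jaws.
- jaw_l (a joint): How far the +y jaw (grip plate and blade) has slid inward, in m: 0 relaxed, 0.0075 fully shut. Its spring pushes back with 2.4 N per mm and opens it again when let go. Gap between the blades = width over the grip plates minus 14 mm: relaxed 28 mm, shut 13 mm; at 35 mm over the plates the tongs are held with 8 N and the blades are 21 mm apart.
- jaw_r (a joint): The same for the -y jaw; on the 16 mm washer both read about 0.006. Steel blades, 12 mm wide along x, 4 mm thick (36 mm over all, relaxed), pass down through the guard. The jaws' reach is adjustable and was locked anywhere: tips 107 to 123 mm below tongs_grip, grip plates from 11 below to 29 above it, or up to 16 mm lower; not measured, different each time, firm below 80 N.
- stand_hang (a point): Where tongs_grip is when the tongs hang home. The stand is a fixed wooden block 92 mm (y) by 56 mm (x), its top 100 mm above the bench (32 mm below this point), with an upright slot through it, 44 mm along y, 19 mm along x: the blades hang in the slot, the guard lies on the top. x, y: the slot's directions, z up.
- pocket (a point): Centre of the pocket's mouth in the flat top of the drilling jig, a fixed green block 110 mm (y) by 90 mm (x), 85 mm tall, on the bench. The pocket is a blind upright slot 44 mm along y, 18 mm along x, with a flat hard floor 50 mm below this point. x, y: the slot's directions, z up.
- washer_c (a point): Centre of the loose brass washer: 16 mm outside diameter, 9 mm hole, 5 mm thick, 10 to 20 g. It lies flat on the pocket's floor (its centre 2.5 mm above it), up to 4 mm off the pocket's middle along the slot, and slides easily. To hold it the blade tips must reach below its middle; they are right when they just clear the floor.
- bowl: Loose round steel bowl, 300 g, 116 mm across the rim, 38 mm high, 3 mm thick, its flat bottom about 50 mm across inside. Origin at the centre of its underside.
- oil_bottle: Bystander: white plastic oil bottle with a red cap, 42 mm across, 125 mm tall. Origin at the centre of its underside.
- gauge_block: Bystander: steel gauge block 50 x 30 x 20 mm lying on the bench. Origin at the centre of its underside.
- bracket_a: Bystander: U-shaped zinc bracket 36 x 26 x 22 mm. Origin at the centre of its underside.
- bracket_b: Bystander: U-shaped zinc bracket 36 x 26 x 22 mm. Origin at the centre of its underside.
Things that resemble listed ones, but are neither listed nor needed, are in the scene too. Leave any black look-alike of the bowl alone. Of the things shaped like the part that bears stand_hang, the wooden one is meant.

How it is judged (in metres and radians):
On the way, in this order (a step that is already met when the one before it is completed fails the run):
1. the washer is lifted clear of the pocket, gripped in the tongs (z of washer_c in the frame of pocket above 0.004 m and contact force between tongs and washer above 0.5 N), for 0.2 s.
2. the washer lies in the bowl and the tongs have let it go (horizontal distance between washer_c and bowl below 0.045 m and z of washer_c in the frame of bowl between 0 and 0.034 m and contact force between tongs and washer below 0.05 N), for 0.2 s.
At the end, for the whole second after the job is handed in: The washer lies still in the bowl (within 45 mm of its middle, below its rim), clear of the tongs; the tongs hang upright and still in their stand (grip point within 10 mm of its home, tilt under 0.12 rad); the bowl stands upright within 25 mm of where it was (all of step 2 and distance between tongs_grip and stand_hang below 0.01 m and angle between tongs_grip's own z axis and vertical below 0.12 rad and linear speed of each of washer, tongs below 0.02 m/s and angle between bowl's own z axis and vertical below 0.1 rad and distance of bowl from where it was at the start of the episode below 0.025 m); the robot touches nothing.
It fails at once if the tongs press on the jig with more than 20 N (contact force between tongs and jig above 20 N).
It fails at once if the robot itself touches the washer (contact force between the arm and washer above 0.3 N).
It fails at once if the robot itself pushes on the jig with more than 20 N (contact force between the arm and jig above 20 N).
It fails at once if the oil bottle, gauge block or a bracket is moved by more than 15 mm (distance of any of oil_bottle, gauge_block, bracket_a, bracket_b from where it was at the start of the episode above 0.015 m).
It also fails if it takes over 67 s, if anything falls off the work surface, if the arm or the gripper's body presses on something with over 40 N, if the wrist force passes 120 N, or if a joint passes its speed limit or range.

ROBOT

A 6-joint arm with a two-finger parallel gripper is mounted at the origin on the work surface. World frame = base frame: x ahead of the robot, y to its left, z up, the work surface at z = 0. Lengths are in mm, angles in rad, forces in N, time in s.
With the tool pointing down it reaches from about 350 to 775 mm from the base axis. Payload 7.3 kg.
Tool frame: the origin (TCP) lies midway between the tips of the shut fingers; the grasp point (between the pads) lies 19 mm behind it; x points along the fingers, z is the direction in which the jaws open and shut, and the axes are right-handed (so a half turn about x gives the same grasp; the last joint's range is limited). The gripper opens to 92 mm and grips with 3 to 60 N. Pads are 19 mm wide; open, the fingers measure 130 mm over their backs; the gripper's body (75 mm by 190 mm) begins 47 mm behind the grasp point.
Start: joints at [1.081, 0.342, 1.524, -0, 1.275, -0.146], TCP at [176.946, 494.302, 226.741] pointing down, gripper open.
Joint ranges: [-2.53, 2.53], [-0.77, 2.02], [0.04, 2.7], [-1, 4.14], [0.28, 2.66], [-3.11, 3.11]. Speed limits (rad/s): [2.57, 2.57, 3.14, 3.14, 3.14, 3.14].

INTERFACE

Orientations are given as [roll, pitch, yaw] about the fixed x, y, z axes, in that order (R = Rz(yaw) Ry(pitch) Rx(roll)).
In Python, from plant import monitor, optics, close_job gives the robot as it stands.
- The arm moves only by the tool send_rows, never from a script. Its argument "commands" is a list that holds one entry, the list of rows, each a list of 5 numbers: the shift along the tool's x, y, z in m, then the turn about the tool's x in degrees, then the finger opening in m, from 0 to 0.0918. A call has 1 to 10 rows; each row shifts and turns the pose as measured when the row begins, along the tool's axes as they then stand; what a row does not reach is not made up. A row lasts 1/12 s, in which the tool goes at most 41.7 mm and 7.16 degrees, less where a joint would pass 70% of its speed; a pose out of reach is approached as far as the arm can. A call with a gripper value outside its range is refused whole. The fingers move at their own pace and stop on an object; the grip force is fixed at half the most. Time passes only in rows, so rows that do not move let the fingers close. It gives the time, the measured TCP pose, the force and the opening at its end, in the units of the state.
- monitor.get_obs(): the state, without advancing time (a new reading comes with each control period).
- optics.capture(name): name is "scene" or "top" or "wrist"; returns a dict with "color" (420x560x3 uint8, blue, green, red), "camera_matrix" (3x3 intrinsics, pixels), "camera_from_world" (4x4, takes a point from world to camera coordinates); the wrist camera has in their place "T_tool_cam" (4x4, takes a point from camera to tool coordinates, whose origin is the TCP and whose axes are the tool frame's). Camera axes: x right, y down, z forward; pixel columns grow to the right and rows downward; lengths in mm; the calibration is good to about 2 mm. A picture is of the moment at which its call begins: read the wrist's pose just before it. There is no depth.
- close_job(): hands the job in, once; it reports no verdict.
The state is a dict: "time": time; "joint_positions": joint angles; "dq": joint speeds; "tau": joint torques, N m; "tool_pos": TCP position; "tcp_rot": TCP orientation; "contact_force": force on the tool from outside, world axes, zero at the start; "moment": the same for the moment, N m; "grip_width": finger opening in mm.
Only numpy, scipy, OpenCV 4.12 (cv2) and the standard library are available. Lean on these libraries where they do the work, as an engineer would, in place of code of your own. Each camera call takes 0.05 s, during which the arm holds its last target.

## Working session

There is one attempt and no reset: what is moved stays moved. The work goes in short steps, Python scripts to look and compute and a tool call to move; the robot and the scene stay as the last step left them, time stands still between calls to the robot, and variables do not carry over. Pictures are saved under pics/ and viewed, and the job is handed in when it is done.

Besides the shell and the picture viewer there is one more tool, called after "Call:" as name(argument=value, ...) on one line, values as JSON. send_rows: Moves the arm, as the interface text tells. Its arguments: {"type":"object","properties":{"commands":{"type":"array","items":{"type":"array","items":{"type":"array","items":{"type":"number"}}}}},"required":["commands"]}

```bash
ls; mkdir -p pics; python3 - <<'E'
from plant import monitor, optics
import cv2, numpy as np
o=monitor.get_obs(); print(o)
for n in ("scene","top","wrist"):
    c=optics.capture(n); cv2.imwrite(f"pics/{n}0.png",c["color"])
    np.set_printoptions(suppress=True,precision=3)
    print(n,c["camera_matrix"]); print(c.get("camera_from_world",c.get("T_tool_cam")))
E
```

```text
pics
{'time': 0.0, 'joint_positions': array([ 1.08098362e+00,  3.42751357e-01,  1.52504097e+00, -4.04198485e-05,
        1.27539627e+00, -1.46003823e-01]), 'dq': array([-1.71314338e-03,  8.48492338e-05,  9.65226841e-04,  3.88169332e-04,
        3.31539886e-04,  1.90614491e-04]), 'tau': array([-2.57998554e-04, -4.31251216e+01, -2.44212878e+01,  7.19343591e-02,
        5.59485366e-02, -1.47215346e-04]), 'tool_pos': array([176.75768298, 493.90401343, 226.02174718]), 'tcp_rot': array([ 3.01980196,  1.56919992, -2.0363841 ]), 'contact_force': array([ 0.56237384,  0.85433634, -0.56441216]), 'moment': array([ 0.02369827, -0.03467808, -0.01818531]), 'grip_width': 91.8667395065537}
scene [[442.228   0.    275.233]
 [  0.    442.228 211.087]
 [  0.      0.      1.   ]]
[[   0.525    0.851   -0.02  -223.226]
 [   0.516   -0.336   -0.788 -198.203]
 [  -0.677    0.403   -0.615 1385.546]
 [   0.       0.       0.       1.   ]]
top [[518.971   0.    271.82 ]
 [  0.    518.971 204.586]
 [  0.      0.      1.   ]]
[[  -0.012   -1.      -0.004   -7.282]
 [  -0.997    0.012   -0.071  507.377]
 [   0.071    0.003   -0.997 1126.412]
 [   0.       0.       0.       1.   ]]
wrist [[302.216   0.    279.601]
 [  0.    302.216 216.418]
 [  0.      0.      1.   ]]
[[  -0.002   -0.307    0.952 -157.691]
 [   0.001   -0.952   -0.307   82.887]
 [   1.       0.       0.002    0.074]
 [   0.       0.       0.       1.   ]]
```

View pics/scene0.png

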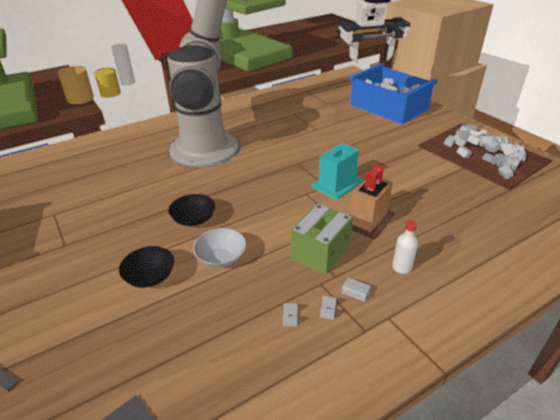

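View pics/top0.png

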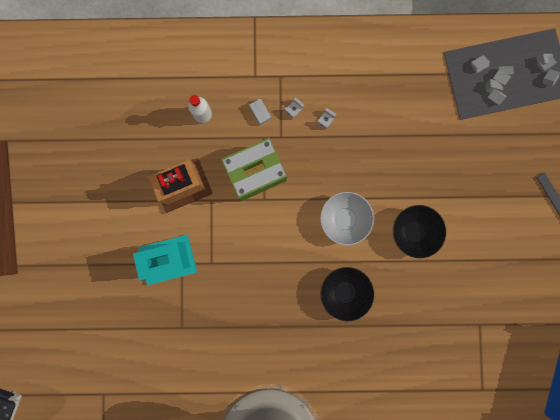

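View pics/wrist0.png

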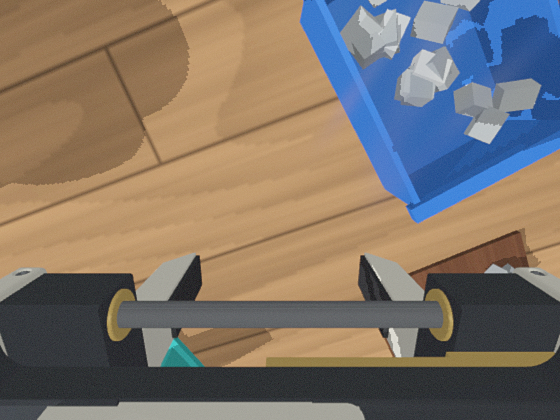

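The scene view shows the wooden stand at about (370,200), with the tongs' red plates, the green jig at (322,238), the steel bowl at (220,248), and a teal look-alike of the stand at (338,170). In the top view the stand is at (180,182), the jig at (254,168) and the bowl at (347,218). Next I'll measure the details.

```bash
cat > h.py <<'E'
import numpy as np, cv2
from scipy.spatial.transform import Rotation as R
from plant import monitor, optics
np.set_printoptions(suppress=True,precision=4)
def tool():
    o=monitor.get_obs(); T=np.eye(4)
    T[:3,:3]=R.from_euler('xyz',o['tcp_rot']).as_matrix(); T[:3,3]=o['tool_pos']; return T,o
def cap(name):
    T,o=tool(); c=optics.capture(name); K=c['camera_matrix']
    if name=='wrist': M=np.linalg.inv(T@c['T_tool_cam'])
    else: M=c['camera_from_world']
    return c['color'],K,M
def proj(K,M,p):
    p=np.atleast_2d(p); q=p@M[:3,:3].T+M[:3,3]; q=q@K.T; return q[:,:2]/q[:,2:]
def ray(K,M,uv):
    uv=np.atleast_2d(np.float64(uv)); d=np.c_[uv,np.ones(len(uv))]@np.linalg.inv(K).T@M[:3,:3]
    return -M[:3,:3].T@M[:3,3], d
def plane(K,M,uv,z):
    c,d=ray(K,M,uv); return c+d*((z-c[2])/d[:,2])[:,None]
E
python3 - <<'E'
from h import *
c,K,M=cap('top'); 
crop=c[130:230,140:300]; cv2.imwrite('pics/top_crop.png',cv2.resize(crop,None,fx=5,fy=5,interpolation=cv2.INTER_CUBIC))
hsv=cv2.cvtColor(c,cv2.COLOR_BGR2HSV)
g=cv2.inRange(hsv,(35,100,40),(55,255,255)); g[:, :200]=0
print('axis', R.from_matrix(tool()[0][:3,:3]).as_matrix())
# jig outline incl. light plates
sil=cv2.inRange(hsv,(0,0,120),(180,60,255))
n,l,s,ce=cv2.connectedComponentsWithStats(sil)
for i in range(1,n):
    if s[i,4]>100: print('sil',s[i],ce[i],plane(K,M,ce[i],85)[0])
for z,name in((38,'bowl'),):
    cnt=max([k for k in cv2.findContours(sil,cv2.RETR_EXTERNAL,cv2.CHAIN_APPROX_NONE)[0] if 320<k[:,0,0].mean()<375 and 190<k[:,0,1].mean()<250],key=len)
    P=plane(K,M,cnt[:,0,:],38)[:,:2]; print('bowl',cv2.minEnclosingCircle(P.astype(np.float32)),P.mean(0))
E
```

```text
axis [[-0.0004 -0.9415  0.337 ]
 [-0.0008  0.337   0.9415]
 [-1.      0.0001 -0.0009]]
sil [   0    0  413   20 6971] [194.0641   8.0377] [925.0274 147.1819  85.    ]
sil [542  54  14  15 116] [548.0776  60.3534] [ 800.7873 -601.0409   85.    ]
sil [473  56  16  16 156] [480.7949  62.9808] [ 797.0178 -458.8799   85.    ]
sil [491  70  19  20 198] [499.4747  79.6768] [ 760.5259 -496.7351   85.    ]
sil [188  97  24  26 319] [201.4013 109.9561] [703.8969 132.0607  85.    ]
sil [249  99  22  25 299] [260.     110.6555] [700.7943   8.7894  85.    ]
sil [318 114  16  14 102] [325.1667 120.3431] [ 678.361  -127.7768   85.    ]
sil [223 140  52  32 654] [248.5122 155.7171] [605.4729  33.7984  85.    ]
sil [233 163  53  33 662] [258.9048 178.8021] [556.6653  12.5787  85.    ]
sil [ 320  192   54   53 1377] [339.2992 218.6906] [ 471.4908 -153.0304   85.    ]
sil [  9 391  13  29 108] [ 15.     401.5093] [109.1862 511.1512  85.    ]
sil [ 232  390   83   30 1215] [276.6354 403.2733] [ 99.9182 -18.5442  85.    ]
bowl ((474.6488342285156, -175.17811584472656), 57.8905029296875) [ 474.7766 -175.4578]
```

View pics/top_crop.png

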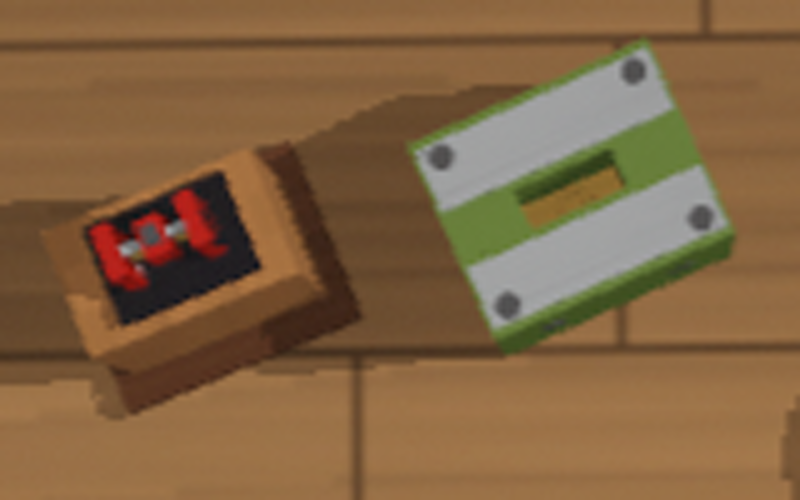

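```bash
python3 - <<'E'
from h import *
c,K,M=cap('top'); hsv=cv2.cvtColor(c,cv2.COLOR_BGR2HSV)
def q(u,v,z): return plane(K,M,[[140+u/5,130+v/5]],z)[0]
print('jig corners',*[q(u,v,85)[:2] for u,v in((408,147),(648,40),(735,235),(497,340))])
print('slot',*[q(u,v,85)[:2] for u,v in((516,193),(612,152),(626,184),(530,230))])
print('stand',*[q(u,v,100)[:2] for u,v in((42,230),(252,148),(324,290),(100,360))])
print('guard',*[q(u,v,105)[:2] for u,v in((83,228),(222,171),(262,267),(122,325))])
sil=cv2.inRange(hsv,(0,0,120),(180,60,255))
for x0,y0 in((248,155),(259,178)):
    n,l,s,ce=cv2.connectedComponentsWithStats(sil); i=l[y0,x0]
    P=plane(K,M,np.argwhere(l==i)[:,::-1],85)[:,:2].astype(np.float32); print(cv2.minAreaRect(P))
blk=cv2.inRange(hsv,(0,0,0),(180,255,45)); blk[:,:150]=0;blk[:,205:]=0;blk[:155]=0;blk[205:]=0
red=cv2.inRange(hsv,(0,180,80),(8,255,255))&0; 
P=plane(K,M,np.argwhere(blk>0)[:,::-1],105)[:,:2].astype(np.float32); print('guard',cv2.minAreaRect(P))
print(tool()[1]['tool_pos'], tool()[1]['time'])
E
```

```text
jig corners [598.422   90.0998] [642.3658 -10.7114] [559.7084 -45.9898] [517.0413  53.5236]
slot [578.4885  45.1235] [595.2347   4.8808] [581.6932  -0.816 ] [562.8775  39.4141]
stand [563.4898 239.3686] [596.4174 152.9163] [537.2459 123.4045] [509.5657 215.324 ]
guard [563.4552 221.3654] [586.2592 164.4284] [546.4861 148.0721] [523.3925 205.2857]
((605.9044799804688, 33.921424865722656), (28.378273010253906, 107.64667510986328), 23.71273422241211)
((556.3037719726562, 12.410896301269531), (28.37729263305664, 107.7804946899414), 23.639053344726562)
guard ((555.2156372070312, 185.22830200195312), (42.123695373535156, 59.43654251098633), 21.910917282104492)
[176.856  494.1309 226.416 ] 0.25
```

```bash
cat >> h.py <<'E'
def plan(target,yaw=None,n=10,g=0.09):
    """rows to bring TCP to target (mm) with tool z along (-sin yaw,cos yaw); equal world steps"""
    T,o=tool(); Rm=T[:3,:3]; d=np.array(target)-T[:3,3]
    a=0.
    if yaw is not None:
        cur=np.degrees(np.arctan2(-Rm[0,2],Rm[1,2])); a=(yaw-cur+90)%180-90
    print('pos',T[:3,3],'d',d,'toolx',Rm[:,0],'turn',-a,'t',o['time'],'F',o['contact_force'],'w',o['grip_width'],'q6',o['joint_positions'][5])
    for i in range(n):
        Ri=R.from_rotvec([0,0,np.radians(a*i/n)]).as_matrix()@Rm
        print(np.r_[np.round(Ri.T@(d/n)/1000,4),round(-a/n,2),g].tolist(),end=',')
    print()
E
python3 - <<'E'
from h import *
plan([545,190,260],22,13)
E
```

```text
pos [176.856  494.1309 226.416 ] d [ 368.144  -304.1309   33.584 ] toolx [-0.0003 -0.0006 -1.    ] turn -41.69946265718113 t 0.25 F [-0.534   0.0417  0.5891] w 91.6296137617268 q6 -0.14597971901676707
[-0.0026, -0.0345, -0.0125, -3.21, 0.09],[-0.0026, -0.0338, -0.0144, -3.21, 0.09],[-0.0026, -0.0329, -0.0163, -3.21, 0.09],[-0.0026, -0.032, -0.0181, -3.21, 0.09],[-0.0026, -0.0309, -0.0198, -3.21, 0.09],[-0.0026, -0.0298, -0.0215, -3.21, 0.09],[-0.0026, -0.0285, -0.0232, -3.21, 0.09],[-0.0026, -0.0272, -0.0247, -3.21, 0.09],[-0.0026, -0.0257, -0.0262, -3.21, 0.09],[-0.0026, -0.0242, -0.0276, -3.21, 0.09],[-0.0026, -0.0226, -0.0289, -3.21, 0.09],[-0.0026, -0.021, -0.0301, -3.21, 0.09],[-0.0026, -0.0193, -0.0313, -3.21, 0.09],
```

Call:
send_rows(commands=[[[-0.003, -0.0345, -0.0125, -3.2, 0.09], [-0.003, -0.034, -0.0145, -3.2, 0.09], [-0.003, -0.033, -0.0165, -3.2, 0.09], [-0.003, -0.032, -0.018, -3.2, 0.09], [-0.003, -0.031, -0.02, -3.2, 0.09], [-0.003, -0.03, -0.0215, -3.2, 0.09], [-0.003, -0.0285, -0.023, -3.2, 0.09], [-0.003, -0.027, -0.0245, -3.2, 0.09], [-0.003, -0.0255, -0.026, -3.2, 0.09], [-0.003, -0.024, -0.0275, -3.2, 0.09]]])

```text
time: 1.08
tool_pos: [468.0, 257.9, 255.5]
tcp_rot: [1.361, 1.567, -3.098]
contact_force: [0.8, 0.9, 0.1]
grip_width: 90.0
```

```bash
python3 - <<'E'
from h import *
plan([545,190,260],22,5)
E
```

```text
pos [467.9815 257.9236 255.5342] d [ 77.0185 -67.9236   4.4658] toolx [-0.0037 -0.0002 -1.    ] turn -7.472805820493917 t 1.0833 F [0.7983 0.9279 0.1283] w 90.01088338340162 q6 -1.4650288271505592
[-0.0009, -0.0115, -0.017, -1.49, 0.09],[-0.0009, -0.0111, -0.0173, -1.49, 0.09],[-0.0009, -0.0106, -0.0176, -1.49, 0.09],[-0.0009, -0.0101, -0.0179, -1.49, 0.09],[-0.0009, -0.0097, -0.0181, -1.49, 0.09],
```

Call:
send_rows(commands=[[[-0.001, -0.0115, -0.017, -1.5, 0.09], [-0.001, -0.011, -0.0175, -1.5, 0.09], [-0.001, -0.0105, -0.0175, -1.5, 0.09], [-0.001, -0.01, -0.018, -1.5, 0.09], [-0.001, -0.0095, -0.018, -1.5, 0.09], [0, 0, 0, 0, 0.09]]])

```text
time: 1.58
tool_pos: [553.7, 179.5, 259.5]
tcp_rot: [1.833, 1.568, -2.494]
contact_force: [-0.6, 0.7, -0.6]
grip_width: 90.3
```

```bash
python3 - <<'E'
from h import *
print(tool()[1]['tool_pos'])
c,K,M=cap('wrist'); cv2.imwrite('pics/w1.png',c)
np.savez('w1.npz',c=c,K=K,M=M)
E
```

```text
[553.7356 179.5258 259.5456]
```

View pics/w1.png

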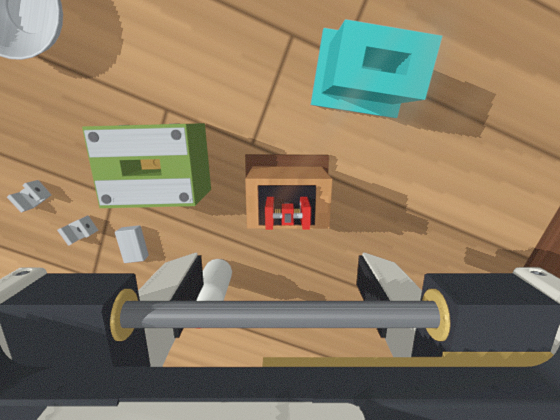

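The wrist view shows the stand at about (288,195), with the red plates at (270–305, 213), and the jig at (145,165) with the washer visible in its pocket near (150,163). I'll measure from this view.

```bash
python3 - <<'E'
from h import *
d=np.load('w1.npz'); c,K,M=d['c'],d['K'],d['M']
cv2.imwrite('pics/w1a.png',cv2.resize(c[140:245,235:340],None,fx=5.5,fy=5.5,interpolation=cv2.INTER_CUBIC))
cv2.imwrite('pics/w1b.png',cv2.resize(c[110:225,75:220],None,fx=5,fy=5,interpolation=cv2.INTER_CUBIC))
hsv=cv2.cvtColor(c,cv2.COLOR_BGR2HSV)
sil=cv2.inRange(hsv,(0,0,110),(180,60,255)); n,l,s,ce=cv2.connectedComponentsWithStats(sil)
for x0,y0 in((135,143),(150,192)):
    P=plane(K,M,np.argwhere(l==l[y0,x0])[:,::-1],85)[:,:2].astype(np.float32); print(cv2.minAreaRect(P))
E
```

```text
((556.577392578125, 14.370044708251953), (28.78887176513672, 107.09269714355469), 23.63713264465332)
((606.0821533203125, 35.987464904785156), (28.953357696533203, 107.10920715332031), 23.59959602355957)
```

View pics/w1a.png

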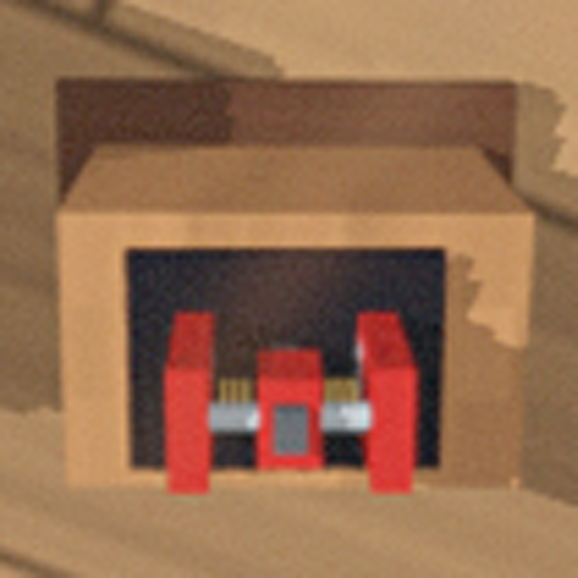

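View pics/w1b.png

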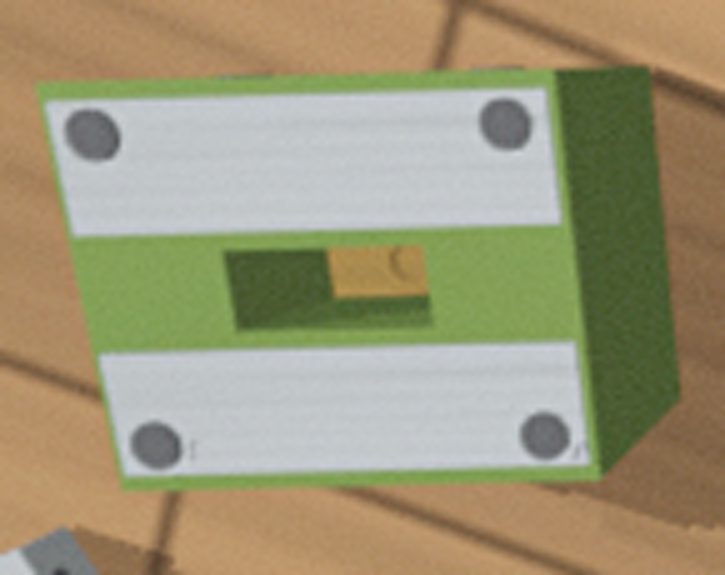

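```bash
python3 - <<'E'
from h import *
d=np.load('w1.npz'); c,K,M=d['c'],d['K'],d['M']
f=lambda L,z,k=5.5,o=(235,140):plane(K,M,np.array(L)/k-0.5+0.5/k+o,z)[:,:2]
g=f([(127,248),(443,248),(440,467),(132,467)],105); print('guard',g,g.mean(0))
print(np.linalg.norm(np.diff(g[[0,1,2,3,0]],axis=0),axis=1), [np.degrees(np.arctan2(-(a-b)[0],(a-b)[1])) for a,b in((g[1],g[0]),(g[2],g[3]))])
s=f([(57,212),(533,212),(520,488),(68,488)],100); print('stand',s,s.mean(0)); print(np.linalg.norm(np.diff(s[[0,1,2,3,0]],axis=0),axis=1))
for z in (140,145,150,155,160,165):
    p=f([(165,368),(413,368),(413,492),(168,492)],z); print(z,np.linalg.norm(p[0]-p[1]),np.linalg.norm(p[3]-p[2]),np.linalg.norm(p[0]-p[3]),p.mean(0))
E
```

```text
guard [[546.1778 151.5233]
 [523.4192 207.4122]
 [564.0608 225.0284]
 [587.1859 168.2407]] [555.2109 188.0512]
[60.345  44.2953 61.3157 44.2847] [np.float64(22.156726718058536), np.float64(22.15712120315463)]
stand [[545.7806 136.5648]
 [511.182  221.5298]
 [563.4426 243.1525]
 [598.0635 158.135 ]] [554.6172 189.8455]
[91.7394 56.5572 91.7964 56.5577]
140 43.01552838109505 43.522208814694665 22.88631172680912 [558.1475 189.256 ]
145 42.24047198879177 42.73802302369049 22.473944777763105 [556.6924 188.5196]
150 41.46541559648839 41.95383723268635 22.061577828717187 [555.2372 187.7832]
155 40.69035920418506 41.169651441682184 21.64921087967128 [553.7821 187.0468]
160 39.9153028118817 40.38546565067804 21.236843930625255 [552.3269 186.3104]
165 39.14024641957837 39.60127985967393 20.824476981579338 [550.8718 185.5741]
```

```bash
python3 - <<'E'
from h import *
plan([555.2,188.2,150],22.16,6,0.08)
E
```

```text
pos [552.434  180.6838 259.394 ] d [   2.766     7.5162 -109.394 ] toolx [-0.0039 -0.0013 -1.    ] turn -0.09872494237401952 t 1.6333 F [-0.5665  0.1317 -0.3825] w 90.1932065181599 q6 -1.7712024797296688
[0.0182, -0.001, 0.001, -0.02, 0.08],[0.0182, -0.001, 0.001, -0.02, 0.08],[0.0182, -0.001, 0.001, -0.02, 0.08],[0.0182, -0.001, 0.001, -0.02, 0.08],[0.0182, -0.001, 0.001, -0.02, 0.08],[0.0182, -0.001, 0.001, -0.02, 0.08],
```

Call:
send_rows(commands=[[[0.018, -0.001, 0.001, 0, 0.08], [0.018, -0.001, 0.001, 0, 0.08], [0.018, -0.001, 0.001, 0, 0.08], [0.018, -0.001, 0.001, 0, 0.08], [0.018, -0.001, 0.001, 0, 0.08], [0.018, -0.001, 0.001, 0, 0.08], [0, 0, 0, 0, 0.08]]])

```text
time: 2.22
tool_pos: [551.3, 193.4, 148.3]
tcp_rot: [0.814, 1.567, 2.768]
contact_force: [-0.9, -0.3, -0.2]
grip_width: 79.8
```

```bash
python3 - <<'E'
from h import *
plan([555.2,188.2,110],22.16,5,0.08)
c,K,M=cap('wrist'); cv2.imwrite('pics/w2.png',c)
plan([555.2,188.2,110],22.16,5,0.08)
E
```

```text
pos [551.2685 193.3638 148.3253] d [  3.9315  -5.1638 -38.3253] toolx [-0.0038  0.0015 -1.    ] turn -0.2099938878308052 t 2.2167 F [-0.9088 -0.2506 -0.2099] w 79.83493183822777 q6 -1.7499177561588783
[0.0077, -0.0004, -0.0013, -0.04, 0.08],[0.0077, -0.0004, -0.0013, -0.04, 0.08],[0.0077, -0.0004, -0.0013, -0.04, 0.08],[0.0077, -0.0004, -0.0013, -0.04, 0.08],[0.0077, -0.0004, -0.0013, -0.04, 0.08],
pos [552.0355 193.508  150.1428] d [  3.1645  -5.308  -40.1428] toolx [-0.0016  0.0019 -1.    ] turn -0.1959352128980072 t 2.2667 F [-0.8089  0.6006  0.0618] w 79.96351081372256 q6 -1.7501629937909722
[0.008, -0.0002, -0.0012, -0.04, 0.08],[0.008, -0.0002, -0.0012, -0.04, 0.08],[0.008, -0.0002, -0.0012, -0.04, 0.08],[0.008, -0.0002, -0.0012, -0.04, 0.08],[0.008, -0.0002, -0.0012, -0.04, 0.08],
```

View pics/w2.png

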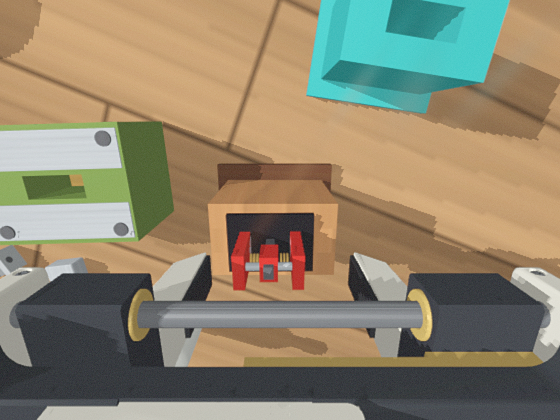

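The wrist view shows the tongs at column 269 between fingers centred on 280, so the tool is about 5–6 mm too far along +z. That agrees with the pose reading. I'll correct it and descend.

Call:
send_rows(commands=[[[0.0, 0, -0.004, 0, 0.08], [0.01, 0, -0.002, 0, 0.08], [0.01, 0, 0, 0, 0.08], [0, 0, 0, 0, 0.08], [0, 0, 0, 0, 0.08]]])

```text
time: 2.68
tool_pos: [555.7, 188.8, 133.0]
tcp_rot: [-1.356, 1.565, 0.598]
contact_force: [0.0, -0.4, -0.2]
grip_width: 79.7
```

```bash
python3 - <<'E'
from h import *
plan([555.2,188.2,110],22.16,4,0.08)
E
```

```text
pos [555.7223 188.8245 132.9853] d [ -0.5223  -0.6245 -22.9853] toolx [ 0.0051  0.0035 -1.    ] turn -0.15863447403417297 t 2.6833 F [ 0.0182 -0.3833 -0.2385] w 79.65055288339914 q6 -1.7602876739188882
[0.0057, 0.0002, -0.0001, -0.04, 0.08],[0.0057, 0.0002, -0.0001, -0.04, 0.08],[0.0057, 0.0002, -0.0001, -0.04, 0.08],[0.0057, 0.0002, -0.0001, -0.04, 0.08],
```

Call:
send_rows(commands=[[[0.008, 0, 0, 0, 0.08], [0.008, 0, 0, 0, 0.06], [0.005, 0, 0, 0, 0.055], [0, 0, 0, 0, 0.05], [0, 0, 0, 0, 0.05]]])

```text
time: 3.1
tool_pos: [556.1, 188.7, 110.2]
tcp_rot: [-1.392, 1.564, 0.562]
contact_force: [-0.3, 0.3, 0.1]
grip_width: 58.1
```

```bash
python3 - <<'E'
from h import *
plan([555.2,188.2,110],22.16,4,0.05)
c,K,M=cap('wrist'); cv2.imwrite('pics/w3.png',c)
E
```

```text
pos [556.1388 188.7457 110.2173] d [-0.9388 -0.5457 -0.2173] toolx [ 0.0059  0.0037 -1.    ] turn -0.19723041343686987 t 3.1 F [-0.3409  0.2981  0.127 ] w 58.094037108048674 q6 -1.7601274383738188
[0.0001, 0.0003, -0.0, -0.05, 0.05],[0.0001, 0.0003, -0.0, -0.05, 0.05],[0.0001, 0.0003, -0.0, -0.05, 0.05],[0.0001, 0.0003, -0.0, -0.05, 0.05],
```

View pics/w3.png

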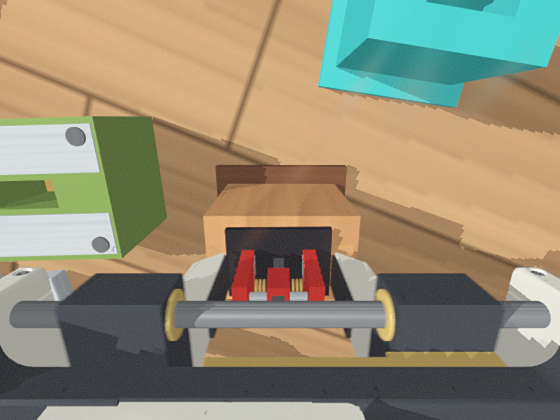

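The plates at columns 243–318 are centred between the fingers. I'll close to 35 mm.

Call:
send_rows(commands=[[[0.001, 0, 0, 0, 0.045], [0, 0, 0, 0, 0.043], [0, 0, 0, 0, 0.041], [0, 0, 0, 0, 0.039], [0, 0, 0, 0, 0.037], [0, 0, 0, 0, 0.035], [0, 0, 0, 0, 0.035], [0, 0, 0, 0, 0.035], [0, 0, 0, 0, 0.035]]])

```text
time: 3.9
tool_pos: [556.5, 188.4, 109.5]
tcp_rot: [-1.517, 1.563, 0.437]
contact_force: [0.1, -0.2, -1.5]
grip_width: 35.1
```

```bash
python3 - <<'E'
from h import *
plan([555.2,188.2,110],22.16,1,0.05)
c,K,M=cap('wrist'); cv2.imwrite('pics/w4.png',c)
plan([555.2,188.2,110],22.16,1,0.05)
E
```

```text
pos [556.4995 188.3792 109.4964] d [-1.2995 -0.1792  0.5036] toolx [ 0.0067  0.0031 -1.    ] turn -0.18292398989910907 t 3.9 F [ 0.1299 -0.1883 -1.5443] w 35.069751130446974 q6 -1.7603181645681427
[-0.0005, 0.0013, 0.0003, -0.18, 0.05],
pos [556.5244 188.3757 109.5   ] d [-1.3244 -0.1757  0.5   ] toolx [ 0.0067  0.0031 -1.    ] turn -0.1853452753578324 t 3.95 F [ 0.4398 -0.4879 -2.0258] w 35.063314314337745 q6 -1.7602868386021937
[-0.0005, 0.0013, 0.0003, -0.19, 0.05],
```

View pics/w4.png

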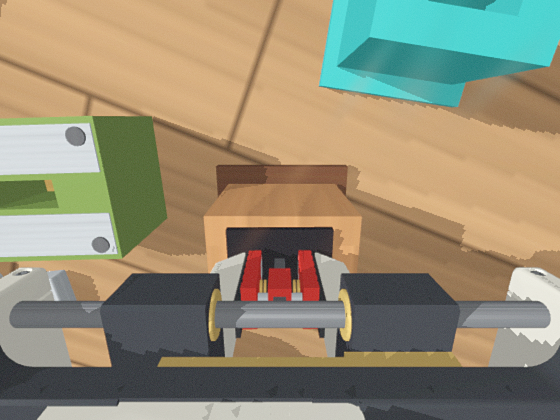

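Call:
send_rows(commands=[[[-0.004, 0, 0, 0, 0.035], [-0.008, 0, 0, 0, 0.035], [-0.01, 0, 0, 0, 0.035], [0, 0, 0, 0, 0.035], [0, 0, 0, 0, 0.035]]])

```text
time: 4.37
tool_pos: [554.8, 188.5, 132.3]
tcp_rot: [-1.042, 1.567, 0.912]
contact_force: [0.1, -0.8, -4.7]
grip_width: 35.5
```

```bash
python3 - <<'E'
from h import *
plan([556.5,188.4,240],22.1,7,0.035)
E
```

```text
pos [554.8217 188.4502 132.3243] d [  1.6783  -0.0502 107.6757] toolx [ 0.0023  0.0029 -1.    ] turn -0.12959134726003185 t 4.3667 F [ 0.1434 -0.8041 -4.6854] w 35.47597915367309 q6 -1.760103473542487
[-0.0154, -0.0003, -0.0001, -0.02, 0.035],[-0.0154, -0.0003, -0.0001, -0.02, 0.035],[-0.0154, -0.0003, -0.0001, -0.02, 0.035],[-0.0154, -0.0003, -0.0001, -0.02, 0.035],[-0.0154, -0.0003, -0.0001, -0.02, 0.035],[-0.0154, -0.0003, -0.0001, -0.02, 0.035],[-0.0154, -0.0003, -0.0001, -0.02, 0.035],
```

The tongs are off the stand: the force reads −4.7 N, which matches their weight. I'll keep lifting.

Call:
send_rows(commands=[[[-0.015, 0, 0, 0, 0.035], [-0.015, 0, 0, 0, 0.035], [-0.016, 0, 0, 0, 0.035], [-0.016, 0, 0, 0, 0.035], [-0.016, 0, 0, 0, 0.035], [-0.016, 0, 0, 0, 0.035], [-0.01, 0, 0, 0, 0.035], [0, 0, 0, 0, 0.035], [0, 0, 0, 0, 0.035]]])

```text
time: 5.12
tool_pos: [553.3, 188.3, 239.6]
tcp_rot: [-0.197, 1.568, 1.758]
contact_force: [0.5, 0.3, -4.3]
grip_width: 35.0
```

```bash
python3 - <<'E'
from h import *
plan([556.5,188.4,240],22.1,1,0.035)
for n in('wrist','scene','top'):
    c,K,M=cap(n); cv2.imwrite(f'pics/{n}5.png',c); np.savez(n+'5.npz',c=c,K=K,M=M)
c=np.load('scene5.npz')['c']; cv2.imwrite('pics/scene5c.png',cv2.resize(c[100:280,260:440],None,fx=3.3,fy=3.3,interpolation=cv2.INTER_CUBIC))
plan([556.5,188.4,240],22.1,1,0.035)
E
```

```text
pos [553.2737 188.2542 239.6235] d [3.2263 0.1458 0.3765] toolx [-0.0006  0.003  -1.    ] turn -0.1296327302578959 t 5.1167 F [ 0.5031  0.3403 -4.3123] w 34.9927500807825 q6 -1.7596901850844098
[-0.0004, -0.003, -0.0011, -0.13, 0.035],
pos [552.9149 188.1513 238.6622] d [3.5851 0.2487 1.3378] toolx [-0.0025  0.0026 -1.    ] turn -0.1277512253036832 t 5.2667 F [ 0.122  -0.6014 -4.5469] w 35.041972792078504 q6 -1.7597474352871185
[-0.0013, -0.0034, -0.0011, -0.13, 0.035],
```

View pics/wrist5.png

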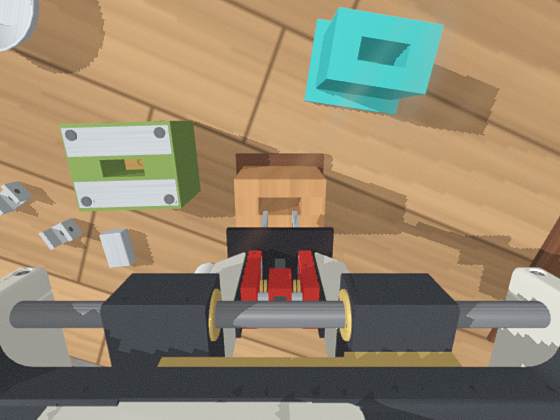

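View pics/scene5c.png

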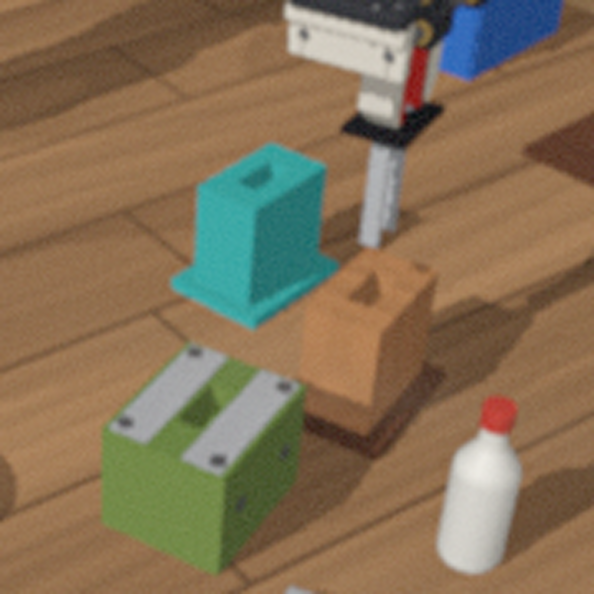

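The tongs hang straight in the gripper, with the blade tips visible at about (264–300, 210). I'll move so the wrist camera sits right above the pocket and locate the washer.

```bash
python3 - <<'E'
from h import *
plan([657,56,235],23.65,8,0.035)
E
```

```text
pos [552.9149 188.1513 238.6622] d [ 104.0851 -132.1513   -3.6622] toolx [-0.0025  0.0026 -1.    ] turn -1.6777512253036946 t 5.2667 F [ 0.122  -0.6014 -4.5469] w 35.041972792078504 q6 -1.7597474352871185
[0.0004, -0.0059, -0.0202, -0.21, 0.035],[0.0004, -0.0058, -0.0202, -0.21, 0.035],[0.0004, -0.0057, -0.0202, -0.21, 0.035],[0.0004, -0.0057, -0.0203, -0.21, 0.035],[0.0004, -0.0056, -0.0203, -0.21, 0.035],[0.0004, -0.0055, -0.0203, -0.21, 0.035],[0.0004, -0.0054, -0.0203, -0.21, 0.035],[0.0004, -0.0054, -0.0203, -0.21, 0.035],
```

Call:
send_rows(commands=[[[0, -0.003, -0.01, -0.2, 0.035], [0, -0.0055, -0.02, -0.2, 0.035], [0, -0.0055, -0.02, -0.2, 0.035], [0, -0.0055, -0.02, -0.2, 0.035], [0, -0.0055, -0.02, -0.2, 0.035], [0, -0.0055, -0.02, -0.2, 0.035], [0, -0.0055, -0.02, -0.2, 0.035], [0, -0.003, -0.01, -0.2, 0.035], [0, 0, 0, 0, 0.035], [0, 0, 0, 0, 0.035]]])

```text
time: 6.1
tool_pos: [646.2, 64.2, 227.4]
tcp_rot: [1.124, 1.553, 3.109]
contact_force: [-0.5, 1.1, -4.2]
grip_width: 35.2
```

```bash
python3 - <<'E'
from h import *
plan([657,56,190],23.65,5,0.035)
E
```

```text
pos [646.215   64.1535 227.432 ] d [ 10.785   -8.1535 -37.432 ] toolx [-0.0178  0.0006 -0.9998] turn 0.1286672223233154 t 6.1 F [-0.5058  1.0637 -4.1713] w 35.247967734980804 q6 -2.0049887231147525
[0.0074, -0.0014, -0.0024, 0.03, 0.035],[0.0074, -0.0014, -0.0024, 0.03, 0.035],[0.0074, -0.0014, -0.0024, 0.03, 0.035],[0.0074, -0.0014, -0.0024, 0.03, 0.035],[0.0074, -0.0014, -0.0024, 0.03, 0.035],
```

Call:
send_rows(commands=[[[0.005, -0.0015, -0.0025, 0, 0.035], [0.008, -0.0015, -0.0025, 0, 0.035], [0.008, -0.0015, -0.0025, 0, 0.035], [0.006, -0.0015, -0.0025, 0, 0.035], [0.005, 0, 0, 0, 0.035], [0, 0, 0, 0, 0.035], [0, 0, 0, 0, 0.035], [0, 0, 0, 0, 0.035]]])

```text
time: 6.77
tool_pos: [653.0, 61.4, 190.2]
tcp_rot: [1.066, 1.548, 3.056]
contact_force: [0.1, -0.0, -3.8]
grip_width: 35.0
```

```bash
python3 - <<'E'
from h import *
plan([657,56,190],23.65,1,0.035)
c,K,M=cap('wrist'); cv2.imwrite('pics/w6.png',c); np.savez('w6.npz',c=c,K=K,M=M)
plan([657,56,190],23.65,1,0.035)
P=proj(K,M,[[581.2,24.2,85],[581.2,24.2,35]]); print(P)
u,v=P[0].astype(int); cv2.imwrite('pics/w6c.png',cv2.resize(c[max(0,v-60):v+60,u-70:u+70],None,fx=5,fy=5,interpolation=cv2.INTER_CUBIC)); print(max(0,v-60),u-70)
E
```

```text
pos [653.0018  61.4465 190.2021] d [ 3.9982 -5.4465 -0.2021] toolx [-0.0225  0.0019 -0.9997] turn 0.4099168349806348 t 6.7667 F [ 0.0554 -0.0432 -3.7844] w 35.028905359574026 q6 -2.014712186737247
[0.0001, -0.0014, -0.0066, 0.41, 0.035],
pos [653.1024  61.4541 190.4032] d [ 3.8976 -5.4541 -0.4032] toolx [-0.0221  0.0019 -0.9998] turn 0.4103635279729474 t 6.8167 F [-0.1667 -0.1207 -3.8378] w 34.85271849974359 q6 -2.0147010205335096
[0.0003, -0.0013, -0.0066, 0.41, 0.035],
[[272.6501 124.1531]
 [273.1697 124.3369]]
64 202
```

View pics/w6c.png

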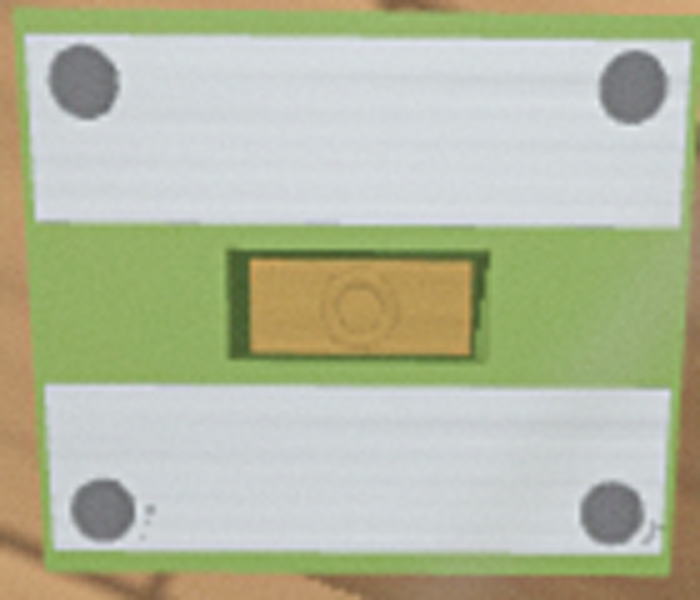

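View pics/w6.png

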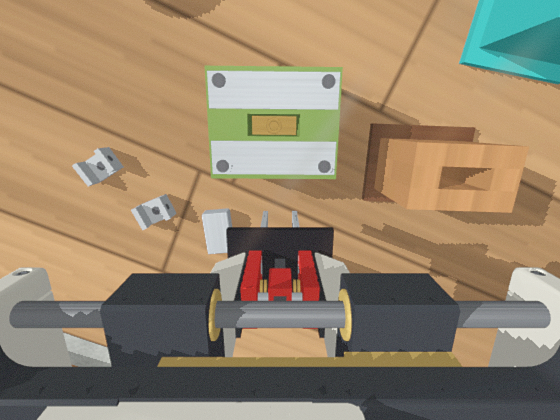

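The washer's ring is centred at crop (360,308), in the middle of the pocket floor (250–473, 259–355). It lies within about 0.5 mm of the slot's middle. I'll compute positions and check the blade tips.

```bash
python3 - <<'E'
from h import *
d=np.load('w6.npz'); c,K,M=d['c'],d['K'],d['M']
f=lambda L,z,k=5.,o=(202,64):plane(K,M,np.array(L)/k-0.5+0.5/k+o,z)[:,:2]
print('mouth',f([(228,250),(489,252),(489,361),(228,359)],85).mean(0))
print('floor',f([(250,259),(473,259),(473,355),(250,353)],35).mean(0))
print('washer',f([(360,308)],40))
hsv=cv2.cvtColor(c,cv2.COLOR_BGR2HSV)
sil=cv2.inRange(hsv,(0,0,110),(180,60,255)); n,l,s,ce=cv2.connectedComponentsWithStats(sil)
cs=[]
for x0,y0 in((270,90),(270,155)):
    P=plane(K,M,np.argwhere(l==l[y0,x0])[:,::-1],85)[:,:2].astype(np.float32); r=cv2.minAreaRect(P); print(r); cs.append(r[0])
print('jig centre',np.mean(cs,0))
T,o=tool()
print('exp tips',proj(K,M,(T@np.array([[97.5,6,11.],[97.5,6,-11],[97.5,-6,11],[97.5,-6,-11]]+[]).T[:, :] if 0 else (T[:3,:3]@np.array([[97.5,6,11.],[97.5,6,-11],[97.5,-6,11],[97.5,-6,-11]]).T).T+T[:3,3])))
cv2.imwrite('pics/w6t.png',cv2.resize(c[195:245,235:325],None,fx=8,fy=8,interpolation=cv2.INTER_CUBIC))
E
```

```text
mouth [581.4483  24.9309]
floor [581.4576  25.1302]
washer [[581.7641  24.9566]]
((556.8744506835938, 14.186920166015625), (28.659460067749023, 106.96183013916016), 24.141855239868164)
((606.33447265625, 35.890907287597656), (28.172975540161133, 107.0728530883789), 24.006013870239258)
jig centre [581.6045  25.0389]
exp tips [[292.0417 210.6801]
 [267.0791 210.6657]
 [291.8602 223.5387]
 [267.2383 223.5257]]
```

View pics/w6t.png

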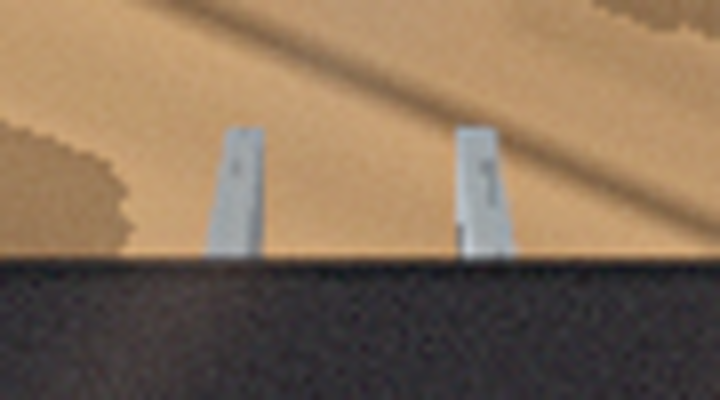

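```bash
python3 - <<'E'
from h import *
plan([582.5,25,206],23.8,8,0.035)
E
```

```text
pos [653.1024  61.4541 190.4032] d [-70.6024 -36.4541  15.5968] toolx [-0.0221  0.0019 -0.9998] turn 0.2603635279729417 t 6.8167 F [-0.1667 -0.1207 -3.8378] w 34.85271849974359 q6 -2.0147010205335096
[-0.0018, 0.01, -0.0005, 0.03, 0.035],[-0.0018, 0.01, -0.0005, 0.03, 0.035],[-0.0018, 0.01, -0.0006, 0.03, 0.035],[-0.0018, 0.01, -0.0006, 0.03, 0.035],[-0.0018, 0.01, -0.0006, 0.03, 0.035],[-0.0018, 0.01, -0.0006, 0.03, 0.035],[-0.0018, 0.01, -0.0006, 0.03, 0.035],[-0.0018, 0.01, -0.0006, 0.03, 0.035],
```

Call:
send_rows(commands=[[[-0.008, 0, 0, 0, 0.035], [-0.008, 0.006, -0.0005, 0, 0.035], [0, 0.012, -0.0005, 0, 0.035], [0, 0.012, -0.0005, 0, 0.035], [0, 0.012, -0.0005, 0, 0.035], [0, 0.012, -0.0005, 0, 0.035], [0, 0.012, -0.0005, 0.1, 0.035], [0, 0.008, 0, 0.1, 0.035], [0, 0.004, 0, 0, 0.035], [0, 0, 0, 0, 0.035]]])

```text
time: 7.65
tool_pos: [581.1, 24.4, 220.2]
tcp_rot: [1.099, 1.564, 3.086]
contact_force: [0.8, 0.2, -4.5]
grip_width: 35.0
```

Call:
send_rows(commands=[[[0, 0, 0, 0, 0.035], [0, 0, 0, 0, 0.035]]])

```text
time: 7.82
tool_pos: [581.9, 24.4, 221.5]
tcp_rot: [1.062, 1.566, 3.05]
contact_force: [0.0, 0.9, -4.1]
grip_width: 35.2
```

```bash
python3 - <<'E'
from h import *
plan([582.5,25,206],23.8,1,0.035)
c,K,M=cap('wrist'); cv2.imwrite('pics/w7.png',c); np.savez('w7.npz',c=c,K=K,M=M)
cv2.imwrite('pics/w7c.png',cv2.resize(c[110:260,200:360],None,fx=4,fy=4,interpolation=cv2.INTER_CUBIC))
plan([582.5,25,206],23.8,1,0.035)
E
```

```text
pos [581.8778  24.4065 221.4696] d [  0.6222   0.5935 -15.4696] toolx [-0.0046  0.0004 -1.    ] turn 0.07543612943145206 t 7.8167 F [ 0.0288  0.8614 -4.0737] w 35.2089798272397 q6 -2.0771567454900794
[0.0155, -0.0009, 0.0003, 0.08, 0.035],
pos [582.0205  24.4536 221.4226] d [  0.4795   0.5464 -15.4226] toolx [-0.0045  0.0004 -1.    ] turn 0.07984504987622643 t 7.8667 F [ 0.9131 -0.8653 -4.2563] w 35.01548908238783 q6 -2.0771318114585675
[0.0154, -0.0007, 0.0003, 0.08, 0.035],
```

View pics/w7c.png

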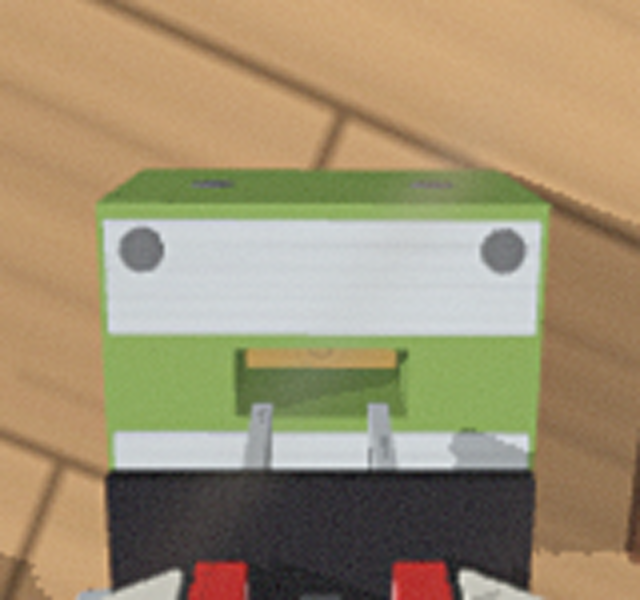

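Call:
send_rows(commands=[[[0.005, 0, 0.0005, 0, 0.035], [0.008, 0, 0, 0, 0.035], [0.008, 0, 0, 0, 0.035], [0.006, 0, 0, 0, 0.035], [0.002, 0, 0, 0, 0.035], [0, 0, 0, 0, 0.035], [0, 0, 0, 0, 0.035]]])

```text
time: 8.45
tool_pos: [581.8, 26.0, 186.5]
tcp_rot: [1.033, 1.562, 3.022]
contact_force: [0.1, 0.3, -3.1]
grip_width: 35.2
```

```bash
cat > look.py <<'E'
from h import *
import sys
plan([581.9,25,206],23.8,1,0.035)
c,K,M=cap('wrist'); n=sys.argv[1]; np.savez(n+'.npz',c=c,K=K,M=M); cv2.imwrite(f'pics/{n}f.png',c)
a,b,e,f=map(int,sys.argv[2:6]); cv2.imwrite(f'pics/{n}.png',cv2.resize(c[b:f,a:e],None,fx=5,fy=5,interpolation=cv2.INTER_CUBIC))
T,o=tool()
tp=T[:3,:3]@np.array([97.5,0,0])+T[:3,3]; print('tip est',tp)
plan([581.9,25,206],23.8,1,0.035)
E
python3 look.py w8 210 120 350 240
```

```text
pos [581.85    25.9565 186.52  ] d [ 0.05   -0.9565 19.48  ] toolx [-0.0086  0.001  -1.    ] turn 0.15636183532818393 t 8.45 F [ 0.0534  0.3285 -3.0961] w 35.17259422530586 q6 -2.0761559358666393
[-0.0195, 0.0005, -0.0008, 0.16, 0.035],
tip est [581.0238  26.056   89.0906]
pos [581.8578  25.9553 186.587 ] d [ 0.0422 -0.9553 19.413 ] toolx [-0.0086  0.001  -1.    ] turn 0.15623775130985962 t 8.5 F [-0.0772  0.0849 -5.6933] w 35.229947313459185 q6 -2.0761542109765347
[-0.0194, 0.0005, -0.0008, 0.16, 0.035],
```

View pics/w8.png

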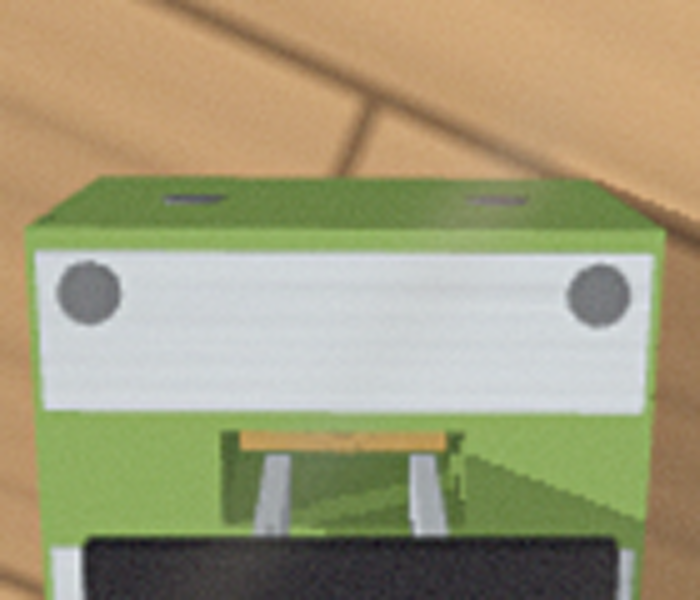

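Blade tips sit at crop columns 265–434 and row 455. The slot mouth is at 222–465, rows 432–523. So the tips are about 1.2 mm too far along +z and centred in x. I'll correct that and go in slowly.

Call:
send_rows(commands=[[[0, 0, -0.001, 0, 0.035], [0, 0, 0, 0.1, 0.035], [0.003, 0, 0, 0, 0.035], [0.003, 0, 0, 0, 0.035], [0, 0, 0, 0, 0.035]]])

```text
time: 8.92
tool_pos: [583.1, 24.8, 181.4]
tcp_rot: [1.025, 1.565, 3.012]
contact_force: [-0.8, -0.1, -4.1]
grip_width: 35.2
```

```bash
python3 look.py w9 210 120 350 240
```

```text
pos [583.0539  24.7793 181.4339] d [-1.1539  0.2207 24.5661] toolx [-0.0056  0.0007 -1.    ] turn 0.03797308982372272 t 8.9167 F [-0.764  -0.1062 -4.1244] w 35.21324343843753 q6 -2.075880178342962
[-0.0246, 0.0011, 0.0007, 0.04, 0.035],
tip est [582.5915  24.8594  84.1582]
pos [583.1245  24.7871 181.6567] d [-1.2245  0.2129 24.3433] toolx [-0.0055  0.0007 -1.    ] turn 0.03871374259318827 t 8.9667 F [-0.039   0.7451 -4.5026] w 34.9061452659938 q6 -2.0758900687051995
[-0.0243, 0.0011, 0.0008, 0.04, 0.035],
```

View pics/w9.png

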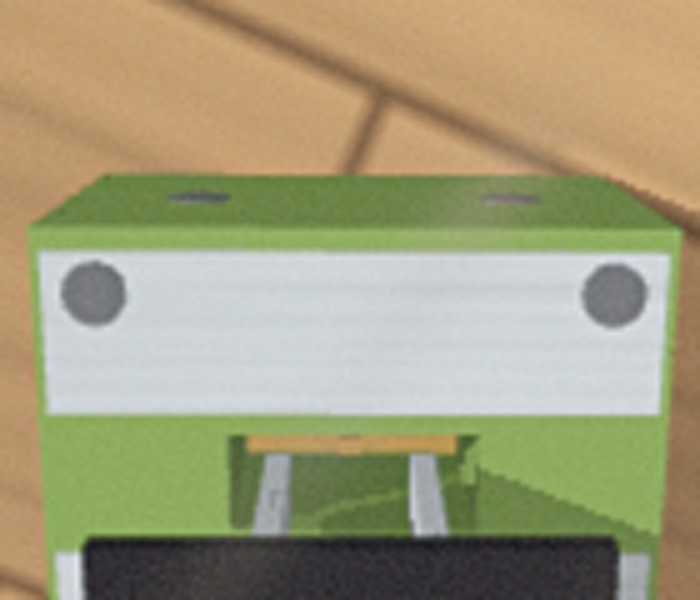

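Call:
send_rows(commands=[[[0, 0.001, 0.0002, 0, 0.035], [0.003, 0, 0, 0, 0.035], [0.004, 0, 0, 0, 0.035], [0.003, 0, 0, 0, 0.035], [0, 0, 0, 0, 0.035]]])

```text
time: 9.38
tool_pos: [582.0, 24.5, 170.9]
tcp_rot: [1.017, 1.566, 3.004]
contact_force: [0.4, 1.1, -4.6]
grip_width: 35.3
```

```bash
python3 look.py w10 210 120 350 240
```

```text
pos [582.0184  24.5381 170.9097] d [-0.1184  0.4619 35.0903] toolx [-0.0049  0.0007 -1.    ] turn 0.03813385184255935 t 9.3833 F [ 0.3667  1.1455 -4.5519] w 35.28605057978777 q6 -2.076471123706001
[-0.0351, 0.0001, 0.0006, 0.04, 0.035],
tip est [581.6261  24.5898  73.6431]
pos [582.0883  24.5261 171.142 ] d [-0.1883  0.4739 34.858 ] toolx [-0.0047  0.0007 -1.    ] turn 0.039459907508799574 t 9.4333 F [-0.2475 -0.4575 -4.4077] w 35.17749207769772 q6 -2.076493647983477
[-0.0349, 0.0001, 0.0006, 0.04, 0.035],
```

View pics/w10.png

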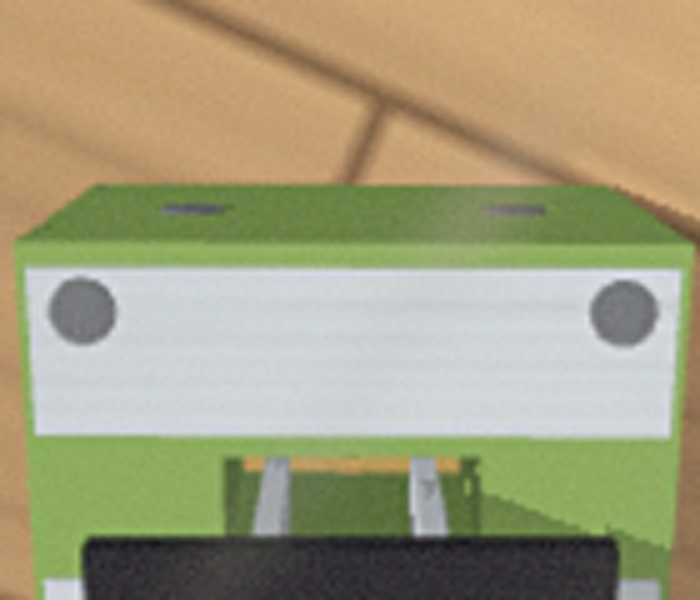

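The blades are in the pocket, centred, with free force (the tongs' weight only). I'll continue down.

Call:
send_rows(commands=[[[0.004, 0, 0, 0, 0.035], [0.005, 0, 0, 0, 0.035], [0.005, 0, 0, 0, 0.035], [0.004, 0, 0, 0, 0.035], [0.002, 0, 0, 0, 0.035], [0, 0, 0, 0, 0.035]]])

```text
time: 9.93
tool_pos: [581.9, 24.6, 148.7]
tcp_rot: [1.014, 1.566, 3.0]
contact_force: [-0.5, 0.4, -5.2]
grip_width: 34.8
```

```bash
python3 look.py w11 210 120 350 240
```

```text
pos [581.9378  24.5672 148.6806] d [-0.0378  0.4328 57.3194] toolx [-0.0051  0.0007 -1.    ] turn 0.03789424209347203 t 9.9333 F [-0.5055  0.3508 -5.1878] w 34.83587124561725 q6 -2.076473164168887
[-0.0573, 0.0001, 0.0006, 0.04, 0.035],
tip est [581.4864  24.6614  51.3456]
pos [581.9787  24.5899 148.8443] d [-0.0787  0.4101 57.1557] toolx [-0.005   0.0007 -1.    ] turn 0.03913113220153264 t 9.9833 F [ 0.5516  0.2001 -3.7124] w 35.10948943317766 q6 -2.076460718465562
[-0.0572, 0.0002, 0.0006, 0.04, 0.035],
```

View pics/w11.png

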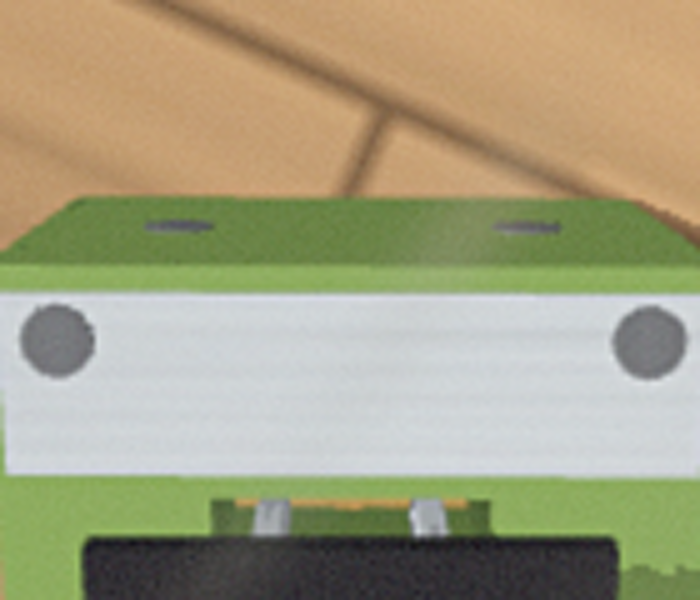

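Call:
send_rows(commands=[[[0.002, 0, 0, 0, 0.035], [0.002, 0, 0, 0, 0.035], [0.001, 0, 0, 0, 0.035], [0, 0, 0, 0, 0.035]]])

```text
time: 10.32
tool_pos: [582.4, 24.5, 143.9]
tcp_rot: [1.002, 1.567, 2.989]
contact_force: [0.4, -0.2, -4.5]
grip_width: 34.8
```

Call:
send_rows(commands=[[[0.001, 0, 0, 0, 0.035], [0.001, 0, 0, 0, 0.035], [0, 0, 0, 0, 0.035]]])

```text
time: 10.57
tool_pos: [582.5, 24.5, 141.9]
tcp_rot: [0.993, 1.567, 2.98]
contact_force: [0.2, -0.1, -4.1]
grip_width: 35.3
```

Call:
send_rows(commands=[[[0.001, 0, 0, 0, 0.035], [0, 0, 0, 0, 0.035]]])

```text
time: 10.73
tool_pos: [582.6, 24.5, 140.9]
tcp_rot: [0.999, 1.568, 2.986]
contact_force: [-0.8, -0.1, -4.5]
grip_width: 34.9
```

Call:
send_rows(commands=[[[0.001, 0.0005, 0, 0, 0.035], [0.001, 0, 0, 0, 0.035], [0, 0, 0, 0, 0.035]]])

```text
time: 10.98
tool_pos: [582.1, 24.3, 138.8]
tcp_rot: [0.99, 1.568, 2.977]
contact_force: [0.2, -0.7, -5.2]
grip_width: 34.9
```

Call:
send_rows(commands=[[[0.001, 0, 0, 0, 0.035], [0, 0, 0, 0, 0.035]]])

```text
time: 11.15
tool_pos: [582.1, 24.3, 137.7]
tcp_rot: [0.989, 1.568, 2.976]
contact_force: [-1.6, -0.2, -4.6]
grip_width: 35.3
```

Call:
send_rows(commands=[[[0.001, 0, 0, 0, 0.035], [0, 0, 0, 0, 0.035]]])

```text
time: 11.32
tool_pos: [582.1, 24.3, 136.6]
tcp_rot: [0.98, 1.568, 2.967]
contact_force: [-0.2, -0.5, -4.2]
grip_width: 34.8
```

Call:
send_rows(commands=[[[0.001, 0, 0, 0, 0.035], [0, 0, 0, 0, 0.035]]])

```text
time: 11.48
tool_pos: [582.1, 24.3, 135.5]
tcp_rot: [0.989, 1.568, 2.976]
contact_force: [-0.7, -0.1, -3.6]
grip_width: 34.6
```

Call:
send_rows(commands=[[[0.0007, 0, 0, 0, 0.035], [0, 0, 0, 0, 0.035]]])

```text
time: 11.65
tool_pos: [582.1, 24.3, 134.7]
tcp_rot: [0.982, 1.568, 2.969]
contact_force: [-0.9, -0.2, -4.8]
grip_width: 34.4
```

Call:
send_rows(commands=[[[0.0007, 0, 0, 0, 0.035], [0, 0, 0, 0, 0.035]]])

```text
time: 11.82
tool_pos: [582.1, 24.3, 133.9]
tcp_rot: [0.983, 1.568, 2.97]
contact_force: [-0.2, -0.6, -4.8]
grip_width: 35.1
```

Call:
send_rows(commands=[[[0.0007, 0, 0, 0, 0.035], [0, 0, 0, 0, 0.035]]])

```text
time: 11.98
tool_pos: [582.1, 24.3, 133.2]
tcp_rot: [0.975, 1.568, 2.962]
contact_force: [0.5, 0.7, -3.9]
grip_width: 35.2
```

```bash
python3 look.py w12 210 120 350 240
```

```text
pos [582.1261  24.3134 133.1749] d [-0.2261  0.6866 72.8251] toolx [-0.0028  0.0005 -1.    ] turn 0.04269407548255799 t 11.9833 F [ 0.4693  0.7405 -3.8847] w 35.227018232795174 q6 -2.0769637295271566
[-0.0728, 0.0001, 0.0008, 0.04, 0.035],
tip est [581.9335  24.3476  35.7587]
pos [582.196   24.2977 133.2583] d [-0.296   0.7023 72.7417] toolx [-0.0027  0.0005 -1.    ] turn 0.041504502459048354 t 12.0333 F [ 0.5326 -0.3375 -5.7019] w 35.17628576386769 q6 -2.0769699337322614
[-0.0727, 0.0002, 0.0009, 0.04, 0.035],
```

View pics/w12.png

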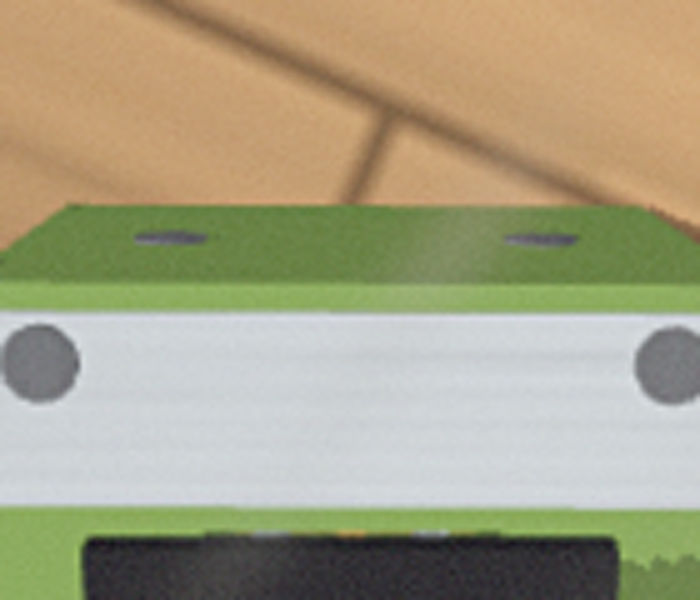

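Call:
send_rows(commands=[[[0.0007, 0, 0, 0, 0.035], [0, 0, 0, 0, 0.035]]])

```text
time: 12.2
tool_pos: [582.2, 24.3, 132.5]
tcp_rot: [0.985, 1.568, 2.972]
contact_force: [-0.9, 0.2, -4.4]
grip_width: 35.3
```

Call:
send_rows(commands=[[[0.0006, 0, 0, 0, 0.035], [0, 0, 0, 0, 0.035]]])

```text
time: 12.37
tool_pos: [582.2, 24.3, 131.9]
tcp_rot: [0.962, 1.568, 2.949]
contact_force: [-0.4, 0.2, -4.0]
grip_width: 35.2
```

Call:
send_rows(commands=[[[0.0006, 0, 0, 0, 0.035], [0, 0, 0, 0, 0.035]]])

```text
time: 12.53
tool_pos: [582.5, 24.3, 131.7]
tcp_rot: [0.889, 1.569, 2.876]
contact_force: [0.5, 0.5, -4.1]
grip_width: 35.2
```

Call:
send_rows(commands=[[[0.0006, 0, 0, 0, 0.035]]])

```text
time: 12.62
tool_pos: [582.7, 24.3, 131.6]
tcp_rot: [0.737, 1.57, 2.723]
contact_force: [-1.4, -0.5, 2.3]
grip_width: 35.1
```

Call:
send_rows(commands=[[[0, 0, 0, 0, 0.035]]])

```text
time: 12.7
tool_pos: [582.7, 24.3, 131.7]
tcp_rot: [0.72, 1.57, 2.707]
contact_force: [-0.2, -0.6, -4.6]
grip_width: 35.1
```

```bash
python3 -c "
from h import *
plan([581.9,25,206],23.8,1,0.035)"
```

```text
pos [582.7065  24.3064 131.6729] d [-0.8065  0.6936 74.3271] toolx [-0.0009  0.0004 -1.    ] turn 0.043767115636924814 t 12.7 F [-0.1836 -0.6079 -4.5825] w 35.089748146552374 q6 -2.0769670315794877
[-0.0743, 0.0005, 0.001, 0.04, 0.035],
```

The floor is found at TCP z ≈ 131.7: the step stalled and the force rose by about 7 N. I'll back off about 0.6 mm and squeeze.

Call:
send_rows(commands=[[[-0.0008, 0.0004, 0, 0, 0.035], [0, 0, 0, 0, 0.035], [0, 0, 0, 0, 0.035]]])

```text
time: 12.95
tool_pos: [582.1, 24.1, 132.1]
tcp_rot: [0.857, 1.569, 2.844]
contact_force: [-0.4, -0.2, -4.9]
grip_width: 34.8
```

Call:
send_rows(commands=[[[-0.0003, 0, 0, 0, 0.033], [0, 0, 0, 0, 0.032], [0, 0, 0, 0, 0.031], [0, 0, 0, 0, 0.03], [0, 0, 0, 0, 0.029], [0, 0, 0, 0, 0.028], [0, 0, 0, 0, 0.026], [0, 0, 0, 0, 0.024], [0, 0, 0, 0, 0.02]]])

```text
time: 13.7
tool_pos: [581.9, 24.2, 131.9]
tcp_rot: [0.93, 1.568, 2.917]
contact_force: [-0.5, 0.1, -4.1]
grip_width: 28.4
```

Call:
send_rows(commands=[[[0, 0, 0, 0, 0.02], [0, 0, 0, 0, 0.02], [0, 0, 0, 0, 0.02]]])

```text
time: 13.95
tool_pos: [581.9, 24.2, 131.9]
tcp_rot: [0.92, 1.568, 2.907]
contact_force: [-0.3, -0.2, -4.4]
grip_width: 28.2
```

Width 28.2 mm is between shut (27) and washer (30). I'll lift carefully and look.

Call:
send_rows(commands=[[[-0.002, 0, 0, 0, 0.02], [-0.004, 0, 0, 0, 0.02], [-0.006, 0, 0, 0, 0.02], [-0.008, 0, 0, 0, 0.02], [-0.008, 0, 0, 0, 0.02], [-0.006, 0, 0, 0, 0.02], [-0.003, 0, 0, 0, 0.02], [0, 0, 0, 0, 0.02]]])

```text
time: 14.62
tool_pos: [582.4, 24.1, 174.0]
tcp_rot: [0.627, 1.57, 2.614]
contact_force: [-0.5, -0.1, -4.7]
grip_width: 27.9
```

```bash
python3 look.py w13 210 120 350 240
```

```text
pos [582.4286  24.0604 174.0472] d [-0.5286  0.9396 31.9528] toolx [-0.0005  0.0003 -1.    ] turn 0.04463731574912799 t 14.6167 F [-0.4846 -0.1483 -4.6513] w 27.884569903144335 q6 -2.07733578049092
[-0.032, 0.0001, 0.0011, 0.04, 0.035],
tip est [582.2605  24.0751  76.2582]
pos [582.3322  24.052  173.7582] d [-0.4322  0.948  32.2418] toolx [-0.0007  0.0002 -1.    ] turn 0.045143293969402976 t 14.6667 F [-0.4414 -0.2993 -3.8022] w 28.29648522779265 q6 -2.077313321032793
[-0.0322, 0.0, 0.0011, 0.05, 0.035],
```

View pics/w13.png

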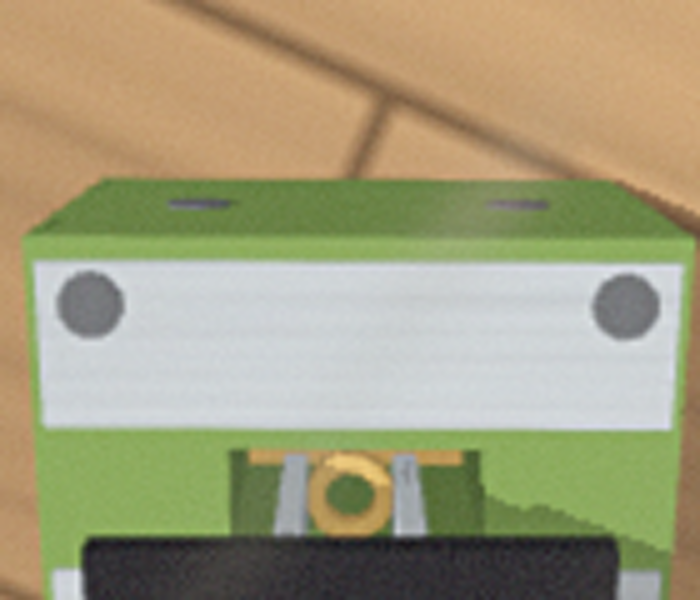

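The washer is gripped between the blades (ring at crop (350,495)). I'll lift clear of the jig.

Call:
send_rows(commands=[[[-0.004, 0, 0, 0, 0.02], [-0.007, 0, 0, 0, 0.02], [-0.009, 0, 0, 0, 0.02], [-0.009, 0, 0, 0, 0.02], [-0.006, 0, 0, 0, 0.02], [-0.002, 0, 0, 0, 0.02], [0, 0, 0, 0, 0.02], [0, 0, 0, 0, 0.02]]])

```text
time: 15.33
tool_pos: [582.2, 24.1, 214.8]
tcp_rot: [0.791, 1.57, 2.778]
contact_force: [0.5, 0.9, -4.6]
grip_width: 28.2
```

```bash
python3 look.py w14 210 120 350 240; python3 -c "
from h import *
plan([474.7,-175.3,215],23.8,16,0.02)"
```

```text
pos [582.2083  24.0626 214.8093] d [-0.3083  0.9374 -8.8093] toolx [-0.0009  0.0003 -1.    ] turn 0.03958197836685429 t 15.3333 F [ 0.4898  0.9331 -4.64  ] w 28.222086449282084 q6 -2.077269856771499
[0.0088, -0.0001, 0.001, 0.04, 0.035],
tip est [582.0837  24.0956 117.1964]
pos [582.185   24.0609 214.6963] d [-0.285   0.9391 -8.6963] toolx [-0.001   0.0004 -1.    ] turn 0.040962848479580316 t 15.3833 F [ 1.1027  0.2634 -4.8538] w 28.411317291577465 q6 -2.077305950221624
[0.0087, -0.0001, 0.001, 0.04, 0.035],
pos [582.185   24.0609 214.6963] d [-107.485  -199.3609    0.3037] toolx [-0.001   0.0004 -1.    ] turn 0.040962848479580316 t 15.3833 F [ 1.1027  0.2634 -4.8538] w 28.411317291577465 q6 -2.077305950221624
[-0.0, 0.0112, -0.0087, 0.0, 0.02],[-0.0, 0.0112, -0.0087, 0.0, 0.02],[-0.0, 0.0112, -0.0087, 0.0, 0.02],[-0.0, 0.0112, -0.0087, 0.0, 0.02],[-0.0, 0.0112, -0.0087, 0.0, 0.02],[-0.0, 0.0112, -0.0087, 0.0, 0.02],[-0.0, 0.0112, -0.0087, 0.0, 0.02],[-0.0, 0.0112, -0.0087, 0.0, 0.02],[-0.0, 0.0112, -0.0087, 0.0, 0.02],[-0.0, 0.0112, -0.0087, 0.0, 0.02],[-0.0, 0.0112, -0.0087, 0.0, 0.02],[-0.0, 0.0112, -0.0087, 0.0, 0.02],[-0.0, 0.0112, -0.0087, 0.0, 0.02],[-0.0, 0.0112, -0.0087, 0.0, 0.02],[-0.0, 0.0112, -0.0087, 0.0, 0.02],[-0.0, 0.0112, -0.0087, 0.0, 0.02],
```

View pics/w14.png

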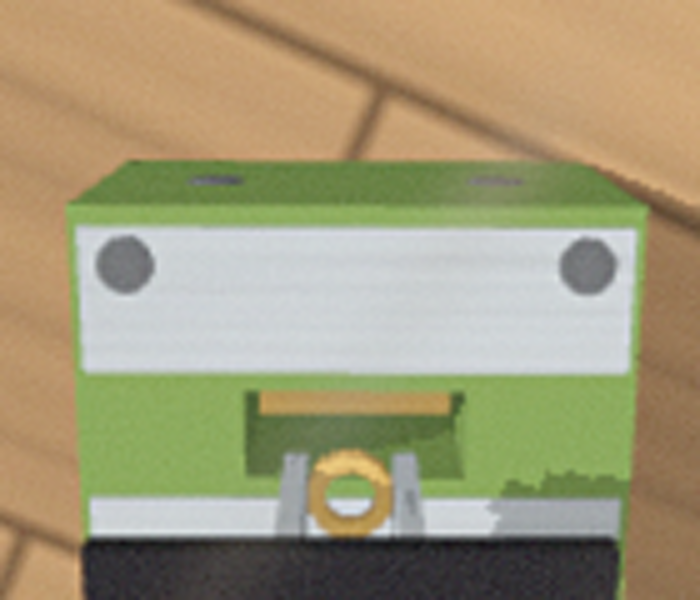

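Call:
send_rows(commands=[[[0, 0.005, -0.004, 0, 0.02], [0, 0.01, -0.008, 0, 0.02], [0, 0.013, -0.0105, 0, 0.02], [0, 0.013, -0.0105, 0, 0.02], [0, 0.013, -0.0105, 0, 0.02], [0, 0.013, -0.0105, 0, 0.02], [0, 0.013, -0.0105, 0, 0.02], [0, 0.013, -0.0105, 0, 0.02], [0, 0.01, -0.008, 0, 0.02], [0, 0.005, -0.004, 0, 0.02]]])

```text
time: 16.22
tool_pos: [509.0, -109.6, 210.9]
tcp_rot: [1.166, 1.561, -3.128]
contact_force: [0.2, -0.1, -4.5]
grip_width: 28.2
```

```bash
python3 -c "
from h import *
plan([474.7,-175.3,205],23.8,5,0.02)"
```

```text
pos [ 509.0018 -109.5762  210.921 ] d [-34.3018 -65.7238  -5.921 ] toolx [-0.0101 -0.0001 -0.9999] turn 0.13227375661712415 t 16.2167 F [ 0.2347 -0.0567 -4.5495] w 28.15198256940186 q6 -2.344323870639356
[0.0013, 0.0116, -0.0092, 0.03, 0.02],[0.0013, 0.0116, -0.0092, 0.03, 0.02],[0.0013, 0.0116, -0.0092, 0.03, 0.02],[0.0013, 0.0116, -0.0093, 0.03, 0.02],[0.0013, 0.0116, -0.0093, 0.03, 0.02],
```

Call:
send_rows(commands=[[[0, 0.008, -0.006, 0, 0.02], [0, 0.0115, -0.009, 0, 0.02], [0, 0.0115, -0.009, 0, 0.02], [0, 0.0115, -0.009, 0, 0.02], [0, 0.008, -0.006, 0, 0.02], [0, 0.003, -0.003, 0, 0.02], [0, 0, 0, 0, 0.02], [0, 0, 0, 0, 0.02]]])

```text
time: 16.88
tool_pos: [472.1, -175.5, 210.6]
tcp_rot: [1.103, 1.559, 3.089]
contact_force: [0.5, 1.0, -3.9]
grip_width: 28.2
```

```bash
python3 -c "
from h import *
plan([474.7,-175.3,112],23.8,9,0.02)
c,K,M=cap('wrist'); cv2.imwrite('pics/w15.png',c)
hsv=cv2.cvtColor(c,cv2.COLOR_BGR2HSV)
print(proj(K,M,[[474.7,-175.3,38],[474.7,-175.3,3]]))
c,K,M=cap('top'); cv2.imwrite('pics/top15.png',c)
"
```

```text
pos [ 472.1186 -175.5284  210.5982] d [  2.5814   0.2284 -98.5982] toolx [-0.0116  0.0006 -0.9999] turn -0.020991983894873556 t 16.8833 F [ 0.4809  1.0069 -3.8509] w 28.225891465549353 q6 -2.4890044951273875
[0.011, -0.0004, -0.0001, -0.0, 0.02],[0.011, -0.0004, -0.0001, -0.0, 0.02],[0.011, -0.0004, -0.0001, -0.0, 0.02],[0.011, -0.0004, -0.0001, -0.0, 0.02],[0.011, -0.0004, -0.0001, -0.0, 0.02],[0.011, -0.0004, -0.0001, -0.0, 0.02],[0.011, -0.0004, -0.0001, -0.0, 0.02],[0.011, -0.0004, -0.0001, -0.0, 0.02],[0.011, -0.0004, -0.0001, -0.0, 0.02],
[[278.0115 199.9574]
 [277.9841 193.0194]]
```

View pics/w15.png

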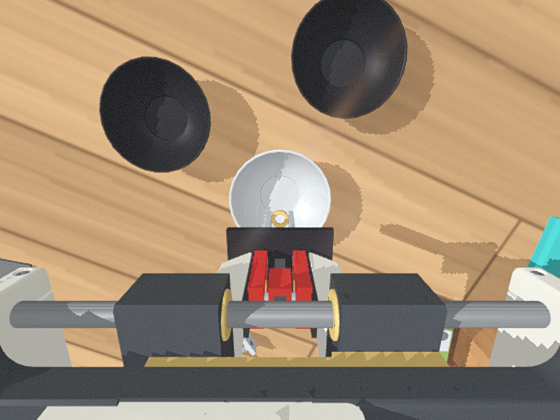

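Bowl is at (280,195) directly under the washer; the flat bottom's centre matches the predicted (278,193). I'll descend.

Call:
send_rows(commands=[[[0.006, -0.0003, 0, 0, 0.02], [0.01, -0.0003, 0, 0, 0.02], [0.011, -0.0003, 0, 0, 0.02], [0.011, -0.0003, 0, 0, 0.02], [0.011, -0.0003, 0, 0, 0.02], [0.011, -0.0003, 0, 0, 0.02], [0.01, -0.0003, 0, 0, 0.02], [0.006, 0, 0, 0, 0.02], [0.002, 0, 0, 0, 0.02], [0, 0, 0, 0, 0.02]]])

```text
time: 17.82
tool_pos: [476.2, -168.5, 126.4]
tcp_rot: [0.981, 1.56, 2.976]
contact_force: [-0.2, -0.7, -3.5]
grip_width: 28.2
```

```bash
python3 -c "
from h import *
plan([474.7,-175.3,113],23.8,3,0.02)
c,K,M=cap('wrist'); cv2.imwrite('pics/w16.png',c)
"
```

```text
pos [ 476.1888 -168.5323  126.3629] d [ -1.4888  -6.7677 -13.3629] toolx [-0.0104  0.0017 -0.9999] turn 0.5192267089912264 t 17.8167 F [-0.2413 -0.6919 -3.5275] w 28.21831998910918 q6 -2.483054736674552
[0.0045, 0.0013, -0.0019, 0.17, 0.02],[0.0045, 0.0013, -0.0019, 0.17, 0.02],[0.0045, 0.0013, -0.0019, 0.17, 0.02],
```

View pics/w16.png

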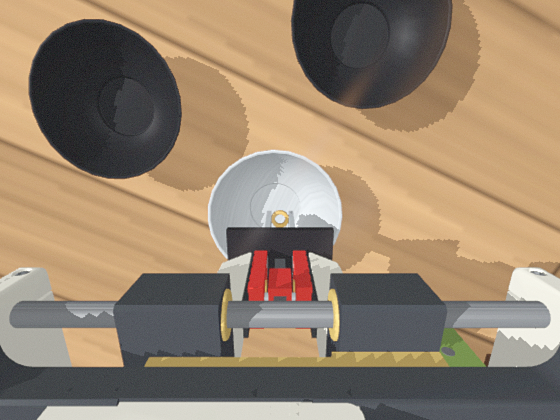

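It drifted 7 mm in y on the way down, so I'll correct that and lower the rest.

Call:
send_rows(commands=[[[0, 0.002, -0.003, 0, 0.02], [0.002, 0.002, -0.003, 0, 0.02], [0.004, 0, 0, 0, 0.02], [0.004, 0, 0, 0, 0.02], [0, 0, 0, 0, 0.02], [0, 0, 0, 0, 0.02]]])

```text
time: 18.37
tool_pos: [476.3, -177.4, 117.8]
tcp_rot: [1.293, 1.565, -2.995]
contact_force: [0.4, -0.6, -4.8]
grip_width: 28.1
```

```bash
python3 -c "
from h import *
plan([474.7,-175.3,113],23.8,3,0.02)
"
```

```text
pos [ 476.3077 -177.4082  117.8483] d [-1.6077  2.1082 -4.8483] toolx [-0.0057 -0.0008 -1.    ] turn 0.5085033732905373 t 18.3667 F [ 0.4255 -0.5536 -4.8349] w 28.096525918897505 q6 -2.4979991124448415
[0.0016, 0.0002, 0.0009, 0.17, 0.02],[0.0016, 0.0002, 0.0009, 0.17, 0.02],[0.0016, 0.0002, 0.0009, 0.17, 0.02],
```

Call:
send_rows(commands=[[[0.002, 0, 0.001, 0.2, 0.02], [0.002, 0, 0, 0.2, 0.02], [0, 0, 0, 0, 0.02], [0, 0, 0, 0, 0.024], [0, 0, 0, 0, 0.028], [0, 0, 0, 0, 0.03], [0, 0, 0, 0, 0.032], [0, 0, 0, 0, 0.034], [0, 0, 0, 0, 0.035], [0, 0, 0, 0, 0.035]]])

```text
time: 19.2
tool_pos: [476.1, -176.3, 113.8]
tcp_rot: [1.363, 1.566, -2.933]
contact_force: [0.8, 0.8, -4.3]
grip_width: 35.0
```

Call:
send_rows(commands=[[[0, 0, 0, 0, 0.035], [0, 0, 0, 0, 0.035], [0, 0, 0, 0, 0.035]]])

```text
time: 19.45
tool_pos: [476.1, -176.3, 113.9]
tcp_rot: [1.394, 1.566, -2.901]
contact_force: [0.4, -0.9, -4.9]
grip_width: 34.8
```

```bash
python3 look.py w17 190 140 370 260
```

```text
pos [ 476.0854 -176.34    113.8955] d [105.8146 201.34    92.1045] toolx [-0.0049 -0.0012 -1.    ] turn 0.07475277743380104 t 19.45 F [ 0.4337 -0.8892 -4.9411] w 34.755869617248635 q6 -2.48880122129108
[-0.0929, -0.1778, 0.1414, 0.07, 0.035],
tip est [ 475.6102 -176.4615   16.373 ]
pos [ 476.0951 -176.3482  113.8718] d [105.8049 201.3482  92.1282] toolx [-0.005  -0.0012 -1.    ] turn 0.07104277900616296 t 19.5 F [-0.3776  0.7897 -4.6091] w 34.878078090868144 q6 -2.4887766818732375
[-0.0929, -0.1778, 0.1414, 0.07, 0.035],
```

View pics/w17f.png

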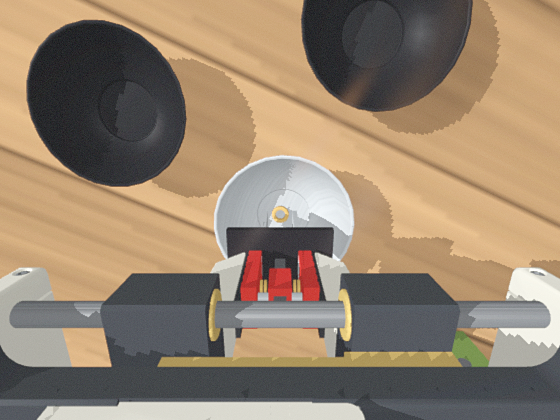

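Washer is free on the bowl's bottom at (280,214). Now lift.

Call:
send_rows(commands=[[[-0.003, 0, 0, 0, 0.035], [-0.008, 0, 0, 0, 0.035], [-0.013, 0, 0, 0, 0.035], [-0.015, 0, 0, 0, 0.035], [-0.015, 0, 0, 0, 0.035], [-0.015, 0, 0, 0, 0.035], [-0.015, 0, 0, 0, 0.035], [-0.015, 0, 0, 0, 0.035], [-0.01, 0, 0, 0, 0.035], [0, 0, 0, 0, 0.035]]])

```text
time: 20.33
tool_pos: [476.0, -175.8, 232.8]
tcp_rot: [1.457, 1.566, -2.839]
contact_force: [-0.1, -0.4, -4.3]
grip_width: 35.1
```

```bash
python3 look.py w18 190 140 370 260; python3 -c "
from h import *
plan([555,188.4,245],22.1,24,0.035)
"
```

```text
pos [ 476.0144 -175.8327  232.7795] d [105.8856 200.8327 -26.7795] toolx [-0.0045 -0.0014 -1.    ] turn 0.07216175306110983 t 20.3333 F [-0.1205 -0.3508 -4.3481] w 35.14018261031511 q6 -2.4892338688718754
[0.026, -0.1782, 0.1408, 0.07, 0.035],
tip est [ 475.2431 -175.7712  134.3843]
pos [ 475.7608 -175.68    231.8829] d [106.1392 200.68   -25.8829] toolx [-0.0053 -0.0009 -1.    ] turn 0.07565166340073404 t 20.3833 F [ 0.6712  0.3311 -4.0592] w 35.04719761974646 q6 -2.489290756939238
[0.0251, -0.1784, 0.1405, 0.08, 0.035],
pos [ 475.7608 -175.68    231.8829] d [ 79.2392 364.08    13.1171] toolx [-0.0053 -0.0009 -1.    ] turn 1.7756516634007369 t 20.3833 F [ 0.6712  0.3311 -4.0592] w 35.04719761974646 q6 -2.489290756939238
[-0.0006, -0.0092, 0.0125, 0.07, 0.035],[-0.0006, -0.0091, 0.0125, 0.07, 0.035],[-0.0006, -0.0091, 0.0126, 0.07, 0.035],[-0.0006, -0.0091, 0.0126, 0.07, 0.035],[-0.0006, -0.0091, 0.0126, 0.07, 0.035],[-0.0006, -0.0091, 0.0126, 0.07, 0.035],[-0.0006, -0.0091, 0.0126, 0.07, 0.035],[-0.0006, -0.009, 0.0126, 0.07, 0.035],[-0.0006, -0.009, 0.0126, 0.07, 0.035],[-0.0006, -0.009, 0.0126, 0.07, 0.035],[-0.0006, -0.009, 0.0127, 0.07, 0.035],[-0.0006, -0.009, 0.0127, 0.07, 0.035],[-0.0006, -0.009, 0.0127, 0.07, 0.035],[-0.0006, -0.0089, 0.0127, 0.07, 0.035],[-0.0006, -0.0089, 0.0127, 0.07, 0.035],[-0.0006, -0.0089, 0.0127, 0.07, 0.035],[-0.0006, -0.0089, 0.0127, 0.07, 0.035],[-0.0006, -0.0089, 0.0127, 0.07, 0.035],[-0.0006, -0.0089, 0.0127, 0.07, 0.035],[-0.0006, -0.0088, 0.0128, 0.07, 0.035],[-0.0006, -0.0088, 0.0128, 0.07, 0.035],[-0.0006, -0.0088, 0.0128, 0.07, 0.035],[-0.0006, -0.0088, 0.0128, 0.07, 0.035],[-0.0006, -0.0088, 0.0128, 0.07, 0.035],
```

View pics/w18f.png

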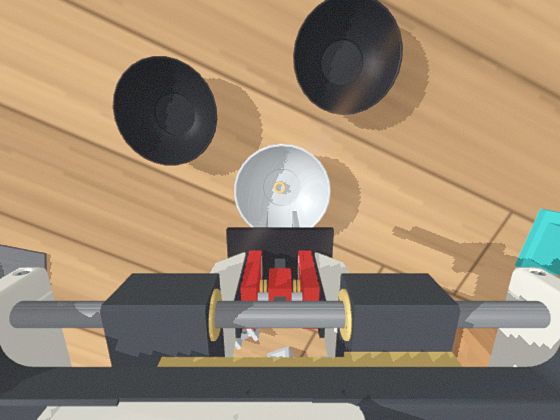

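The washer lies in the bowl's middle at (280,187). I'll head back to the stand.

Call:
send_rows(commands=[[[-0.001, -0.005, 0.007, 0, 0.035], [-0.001, -0.01, 0.014, 0, 0.035], [-0.001, -0.0135, 0.019, 0, 0.035], [-0.001, -0.0135, 0.019, 0.2, 0.035], [-0.001, -0.0135, 0.019, 0.2, 0.035], [-0.001, -0.0135, 0.019, 0.2, 0.035], [-0.001, -0.0135, 0.019, 0.2, 0.035], [-0.001, -0.0135, 0.019, 0.2, 0.035], [-0.001, -0.0135, 0.019, 0.2, 0.035], [-0.001, -0.0135, 0.019, 0.2, 0.035]]])

```text
time: 21.22
tool_pos: [516.5, 42.7, 233.9]
tcp_rot: [1.034, 1.549, 2.988]
contact_force: [0.5, -0.5, -5.3]
grip_width: 35.2
```

```bash
python3 -c "
from h import *
plan([555,188.4,245],22.1,10,0.035)
"
```

```text
pos [516.4998  42.6782 233.8596] d [ 38.5002 145.7218  11.1404] toolx [-0.0212  0.0033 -0.9998] turn -0.16430884131214896 t 21.2167 F [ 0.4867 -0.5334 -5.3486] w 35.21496014930772 q6 -2.020922660518718
[-0.0011, -0.009, 0.0121, -0.02, 0.035],[-0.0011, -0.009, 0.0121, -0.02, 0.035],[-0.0011, -0.009, 0.0121, -0.02, 0.035],[-0.0011, -0.009, 0.0121, -0.02, 0.035],[-0.0011, -0.009, 0.0121, -0.02, 0.035],[-0.0011, -0.009, 0.0121, -0.02, 0.035],[-0.0011, -0.009, 0.0121, -0.02, 0.035],[-0.0011, -0.009, 0.0121, -0.02, 0.035],[-0.0011, -0.009, 0.0121, -0.02, 0.035],[-0.0011, -0.009, 0.0121, -0.02, 0.035],
```

Call:
send_rows(commands=[[[-0.001, -0.009, 0.013, 0, 0.035], [-0.001, -0.009, 0.013, 0, 0.035], [-0.001, -0.009, 0.013, 0, 0.035], [-0.001, -0.009, 0.013, 0, 0.035], [-0.001, -0.009, 0.013, 0, 0.035], [-0.001, -0.009, 0.013, 0, 0.035], [-0.001, -0.009, 0.012, 0, 0.035], [-0.001, -0.009, 0.009, 0, 0.035], [0, -0.006, 0.004, 0, 0.035], [0, 0, 0, 0, 0.035]]])

```text
time: 22.05
tool_pos: [543.8, 185.5, 231.0]
tcp_rot: [1.065, 1.528, 3.026]
contact_force: [-0.1, 0.0, -4.4]
grip_width: 35.2
```

```bash
python3 look.py w19 190 140 370 260; python3 -c "
from h import *
plan([555,188.4,245],22.1,5,0.035)
"
```

```text
pos [543.7966 185.5132 230.9717] d [  38.1034 -160.5132  -24.9717] toolx [-0.0425  0.0049 -0.9991] turn -1.431891346962928 t 22.05 F [-0.1244  0.0114 -4.4415] w 35.22025325050495 q6 -1.775942961317413
[0.0225, 0.025, -0.1634, -1.43, 0.035],
tip est [539.1282 185.3883 133.4249]
pos [543.3536 184.9399 230.8322] d [  38.5464 -159.9399  -24.8322] toolx [-0.0433  0.0046 -0.999 ] turn -1.440688057192915 t 22.1 F [-0.9399  0.4005 -3.8683] w 35.35172392239929 q6 -1.7764972444618865
[0.0224, 0.0244, -0.1631, -1.44, 0.035],
pos [543.3536 184.9399 230.8322] d [11.6464  3.4601 14.1678] toolx [-0.0433  0.0046 -0.999 ] turn 0.2593119428070878 t 22.1 F [-0.9399  0.4005 -3.8683] w 35.35172392239929 q6 -1.7764972444618865
[-0.0029, -0.0023, -0.0002, 0.05, 0.035],[-0.0029, -0.0023, -0.0002, 0.05, 0.035],[-0.0029, -0.0023, -0.0002, 0.05, 0.035],[-0.0029, -0.0023, -0.0002, 0.05, 0.035],[-0.0029, -0.0023, -0.0002, 0.05, 0.035],
```

View pics/w19f.png

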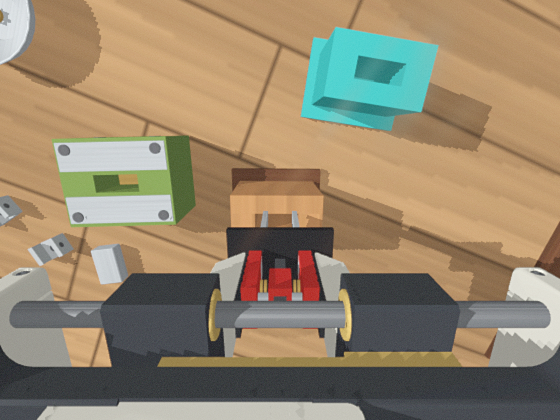

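Tool tilt has crept to 0.043 rad while travelling outward. Before going in I'll see whether fast-inward then slow-outward motion undoes it.

Call:
send_rows(commands=[[[-0.003, 0.01, 0, 0, 0.035], [-0.003, 0.02, 0, 0, 0.035], [-0.003, 0.02, 0, 0, 0.035], [0, 0.01, 0, 0, 0.035], [0, 0, 0, 0, 0.035], [0, 0, 0, 0, 0.035]]])

```text
time: 22.6
tool_pos: [481.5, 156.6, 241.2]
tcp_rot: [1.148, 1.522, 3.105]
contact_force: [0.3, -0.2, -3.4]
grip_width: 35.3
```

```bash
python3 -c "
from h import *
plan([555,188.4,245],22.1,5,0.035)
"
```

```text
pos [481.5045 156.566  241.1619] d [73.4955 31.834   3.8381] toolx [-0.0489  0.0018 -0.9988] turn 0.058221351228795015 t 22.6 F [ 0.3422 -0.2404 -3.4077] w 35.261630820563894 q6 -1.8033259219645499
[-0.0015, -0.016, 0.0004, 0.01, 0.035],[-0.0015, -0.016, 0.0004, 0.01, 0.035],[-0.0015, -0.016, 0.0004, 0.01, 0.035],[-0.0015, -0.016, 0.0004, 0.01, 0.035],[-0.0015, -0.016, 0.0004, 0.01, 0.035],
```

Call:
send_rows(commands=[[[0, -0.006, 0, 0, 0.035], [0, -0.006, 0, 0, 0.035], [0, -0.006, 0, 0, 0.035], [0, -0.006, 0, 0, 0.035], [0, -0.006, 0, 0, 0.035], [0, -0.006, 0, 0, 0.035], [0, 0, 0, 0, 0.035]]])

```text
time: 23.18
tool_pos: [520.7, 171.2, 238.8]
tcp_rot: [1.141, 1.523, 3.097]
contact_force: [-1.2, -0.9, -5.0]
grip_width: 35.3
```

```bash
python3 -c "
from h import *
plan([555,188.4,245],22.1,5,0.035); print(tool()[1]['joint_positions'])
"
```

```text
pos [520.6839 171.1841 238.8255] d [34.3161 17.2159  6.1745] toolx [-0.0473  0.0021 -0.9989] turn -0.03114600649696797 t 23.1833 F [-1.157  -0.8501 -5.0108] w 35.25171253331424 q6 -1.7867057758855973
[-0.0016, -0.0076, 0.0006, -0.01, 0.035],[-0.0016, -0.0076, 0.0006, -0.01, 0.035],[-0.0016, -0.0076, 0.0006, -0.01, 0.035],[-0.0016, -0.0076, 0.0006, -0.01, 0.035],[-0.0016, -0.0076, 0.0006, -0.01, 0.035],
[ 0.1718  0.4022  1.3996  0.0103  1.3861 -1.7867]
```

Call:
send_rows(commands=[[[0, 0.006, 0, 0, 0.035], [0, 0.012, 0, 0, 0.035], [0, 0.012, 0, 0, 0.035], [0, 0.012, 0, 0, 0.035], [0, 0.012, 0, 0, 0.035], [0, 0.008, 0, 0, 0.035], [0, 0.004, 0, 0, 0.035], [0, 0, 0, 0, 0.035], [0, 0, 0, 0, 0.035]]])

```text
time: 23.93
tool_pos: [454.1, 145.0, 240.4]
tcp_rot: [1.162, 1.519, 3.12]
contact_force: [-0.9, 0.8, -4.1]
grip_width: 34.9
```

```bash
python3 -c "
from h import *
plan([555,188.4,245],22.1,5,0.035); print(tool()[1]['joint_positions'])
"
```

```text
pos [454.1435 144.9656 240.3904] d [100.8565  43.4344   4.6096] toolx [-0.0513  0.0011 -0.9987] turn 0.03937857901911457 t 23.9333 F [-0.896   0.8235 -4.1037] w 34.89995395525208 q6 -1.817558142298598
[-0.0019, -0.0219, 0.0005, 0.01, 0.035],[-0.0019, -0.0219, 0.0005, 0.01, 0.035],[-0.0019, -0.0219, 0.0005, 0.01, 0.035],[-0.0019, -0.0219, 0.0005, 0.01, 0.035],[-0.0019, -0.0219, 0.0005, 0.01, 0.035],
[ 0.1424  0.271   1.5882  0.0086  1.333  -1.8176]
```

Call:
send_rows(commands=[[[0, -0.006, 0, 0, 0.035], [0, -0.007, 0, 0, 0.035], [0, -0.007, 0, 0, 0.035], [0, -0.007, 0, 0, 0.035], [0, -0.007, 0, 0, 0.035], [0, -0.007, 0, 0, 0.035], [0, -0.007, 0, 0, 0.035], [0, -0.007, 0, 0, 0.035], [0, -0.007, 0, 0, 0.035], [0, -0.007, 0, 0, 0.035]]])

```text
time: 24.77
tool_pos: [526.5, 174.5, 235.6]
tcp_rot: [1.156, 1.52, 3.114]
contact_force: [-0.3, -0.2, -4.1]
grip_width: 34.7
```

```bash
python3 -c "
from h import *
plan([555,188.4,245],22.1,1,0.035)
"
```

```text
pos [526.531  174.4834 235.5973] d [28.469  13.9166  9.4027] toolx [-0.0511  0.0014 -0.9987] turn 0.05201301590524565 t 24.7667 F [-0.2947 -0.1548 -4.1139] w 34.67779613678318 q6 -1.7842122656652273
[-0.0108, -0.0311, 0.0023, 0.05, 0.035],
```

Call:
send_rows(commands=[[[-0.001, -0.006, 0, 0, 0.035], [-0.001, -0.006, 0, 0, 0.035], [-0.001, -0.006, 0, 0, 0.035], [-0.001, -0.006, 0, 0, 0.035], [-0.001, -0.006, 0, 0, 0.035], [-0.001, -0.006, 0, 0, 0.035], [-0.001, -0.006, 0, 0, 0.035], [-0.001, -0.006, 0, 0, 0.035], [-0.001, -0.006, 0, 0, 0.035], [0, -0.004, 0, 0, 0.035]]])

```text
time: 25.6
tool_pos: [587.0, 198.9, 242.2]
tcp_rot: [1.157, 1.519, 3.115]
contact_force: [0.0, -0.5, -3.9]
grip_width: 34.9
```

```bash
python3 -c "
from h import *
plan([555,188.4,245],22.1,1,0.035)
"
```

```text
pos [587.0066 198.9196 242.2264] d [-32.0066 -10.5196   2.7736] toolx [-0.0513  0.0014 -0.9987] turn 0.05015976351469931 t 25.6 F [ 0.0409 -0.4788 -3.9191] w 34.909188996701474 q6 -1.7618686553824445
[-0.0011, 0.0337, 0.0024, 0.05, 0.035],
```

Slow outward motion left the tilt unchanged. Next, a brisk inward stretch, which corrected it earlier.

Call:
send_rows(commands=[[[0, -0.006, 0, 0, 0.035], [0, -0.006, 0, 0, 0.035], [0, -0.006, 0, 0, 0.035], [0, -0.006, 0, 0, 0.035], [0, -0.004, 0, 0, 0.035], [-0.006, 0, 0, 0, 0.035], [-0.006, 0, 0, 0, 0.035], [0, 0, 0, 0, 0.035]]])

```text
time: 26.27
tool_pos: [617.0, 210.9, 252.5]
tcp_rot: [1.167, 1.517, 3.125]
contact_force: [0.8, -0.1, -3.7]
grip_width: 35.3
```

```bash
python3 -c "
from h import *
plan([555,188.4,245],22.1,1,0.035)
"
```

```text
pos [616.953  210.9076 252.511 ] d [-61.953  -22.5076  -7.511 ] toolx [-0.0533  0.0009 -0.9986] turn 0.05835389476919772 t 26.2667 F [ 0.8421 -0.1237 -3.7457] w 35.29262907531713 q6 -1.7522835036978264
[0.0108, 0.0654, 0.0024, 0.06, 0.035],
```

Call:
send_rows(commands=[[[0, 0.008, 0, 0, 0.035], [0, 0.015, 0, 0, 0.035], [0, 0.015, 0, 0, 0.035], [0, 0.01, 0, 0, 0.035], [0, 0.004, 0, 0, 0.035], [0, 0, 0, 0, 0.035], [0, 0, 0, 0, 0.035]]])

```text
time: 26.85
tool_pos: [566.9, 190.3, 258.3]
tcp_rot: [1.147, 1.522, 3.105]
contact_force: [0.3, 0.7, -3.9]
grip_width: 35.1
```

```bash
python3 -c "
from h import *
plan([555,188.4,245],22.1,1,0.035)
"
```

```text
pos [566.9271 190.3369 258.2693] d [-11.9271  -1.9369 -13.2693] toolx [-0.0487  0.0018 -0.9988] turn 0.051443303984370914 t 26.85 F [ 0.3     0.7208 -3.8853] w 35.14978138609619 q6 -1.7690486666123615
[0.0138, 0.0112, 0.0024, 0.05, 0.035],
```

The tilt comes back only slightly, but the stand's slot (19 mm against 12 mm blades) tolerates 0.045 rad if I insert along the blade axis. I'll line up above the slot.

```bash
python3 -c "
from h import *
plan([563,189,214],22.1,5,0.035)
"
```

```text
pos [566.9271 190.3369 258.2693] d [ -3.9271  -1.3369 -44.2693] toolx [-0.0487  0.0018 -0.9988] turn 0.051443303984370914 t 26.85 F [ 0.3     0.7208 -3.8853] w 35.14978138609619 q6 -1.7690486666123615
[0.0089, 0.0004, -0.0001, 0.01, 0.035],[0.0089, 0.0004, -0.0001, 0.01, 0.035],[0.0089, 0.0004, -0.0001, 0.01, 0.035],[0.0089, 0.0004, -0.0001, 0.01, 0.035],[0.0089, 0.0004, -0.0001, 0.01, 0.035],
```

Call:
send_rows(commands=[[[0.006, 0, 0, 0, 0.035], [0.009, 0, 0, 0, 0.035], [0.009, 0, 0, 0, 0.035], [0.008, 0, 0, 0, 0.035], [0.004, 0, 0, 0, 0.035], [0.001, 0, 0, 0, 0.035], [0, 0, 0, 0, 0.035], [0, 0, 0, 0, 0.035]]])

```text
time: 27.52
tool_pos: [566.0, 191.0, 214.7]
tcp_rot: [1.157, 1.519, 3.115]
contact_force: [0.0, 0.7, -4.3]
grip_width: 35.4
```

```bash
python3 look.py w20 210 130 350 250;  python3 -c "
from h import *
plan([563,189,210],22.1,5,0.035)
"
```

```text
pos [566.0474 190.9525 214.7145] d [  15.8526 -165.9525   -8.7145] toolx [-0.0515  0.0014 -0.9987] turn -1.639120200326687 t 27.5167 F [ 0.0379  0.727  -4.3341] w 35.421332965025705 q6 -1.769211026041635
[0.0077, 0.0476, -0.1598, -1.64, 0.035],
tip est [561.0512 191.098  117.4238]
pos [566.0632 190.9614 214.7948] d [  15.8368 -165.9614   -8.7948] toolx [-0.0514  0.0014 -0.9987] turn -1.638710531533036 t 27.5667 F [-0.0508  0.2202 -5.0786] w 35.232567665189805 q6 -1.7692194165988264
[0.0077, 0.0476, -0.1598, -1.64, 0.035],
pos [566.0632 190.9614 214.7948] d [-3.0632 -1.9614 -4.7948] toolx [-0.0514  0.0014 -0.9987] turn 0.06128946846696692 t 27.5667 F [-0.0508  0.2202 -5.0786] w 35.232567665189805 q6 -1.7692194165988264
[0.001, 0.0007, -0.0002, 0.01, 0.035],[0.001, 0.0007, -0.0002, 0.01, 0.035],[0.001, 0.0007, -0.0002, 0.01, 0.035],[0.001, 0.0007, -0.0002, 0.01, 0.035],[0.001, 0.0007, -0.0002, 0.01, 0.035],
```

View pics/w20.png

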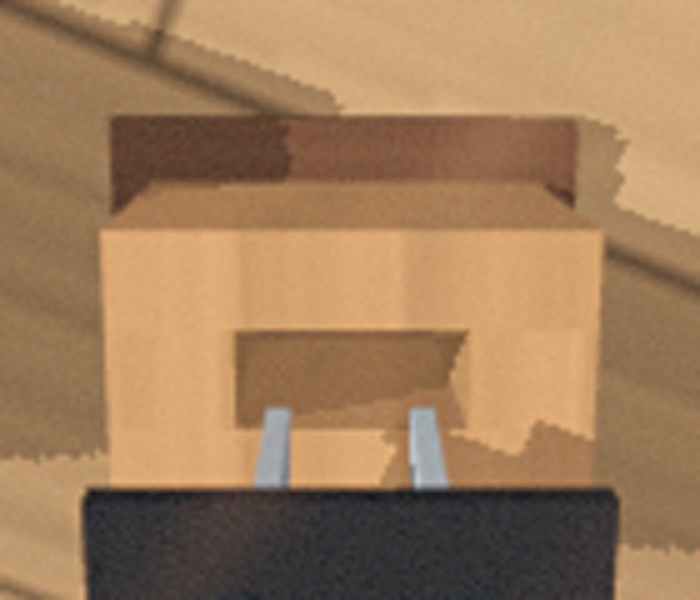

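The slot is seen at crop (236–470, 332–430), with the blade tips centred on it at column 350. I'll compute its world centre.

```bash
python3 - <<'E'
from h import *
d=np.load('w20.npz'); c,K,M=d['c'],d['K'],d['M']
f=lambda L,z,k=5.,o=(210,130):plane(K,M,np.array(L)/k-0.5+0.5/k+o,z)[:,:2]
s=f([(236,332),(470,332),(467,430),(236,430)],100); print(s,s.mean(0),np.linalg.norm(s[0]-s[1]),np.linalg.norm(s[0]-s[3]))
s=f([(103,229),(602,229)],100); print(s,s.mean(0)+28*np.array([.926,.377]),np.linalg.norm(s[0]-s[1]))
# tip front edge line at tool (100,6,z)
T,o=tool(); 
for L in (97.5,100): print(L,(proj(K,M,T[:3,:3]@np.array([L,6,0])+T[:3,3])-[209.6,129.6])*5)
E
```

```text
[[554.5108 165.9697]
 [538.2272 206.3462]
 [555.7968 213.3307]
 [572.0945 172.7473]] [555.1573 189.5985] 43.53639440677117 18.84467941256372
[[545.7491 136.6861]
 [511.5193 221.1981]] [554.5622 189.4981] 91.18089215994515
97.5 [[349.9925 404.5669]]
100 [[349.9819 400.509 ]]
```

Call:
send_rows(commands=[[[0, 0.002, -0.0003, 0, 0.035], [0.002, 0.0015, -0.0002, 0, 0.035], [0.004, 0, 0, 0, 0.035], [0.003, 0, 0, 0, 0.035], [0, 0, 0, 0, 0.035], [0, 0, 0, 0, 0.035]]])

```text
time: 28.07
tool_pos: [562.8, 189.1, 206.7]
tcp_rot: [1.142, 1.522, 3.1]
contact_force: [0.6, -0.3, -4.5]
grip_width: 35.1
```

```bash
python3 look.py w21 210 130 350 250
```

```text
pos [562.8411 189.0574 206.6668] d [  19.0589 -164.0574   -0.6668] toolx [-0.0482  0.002  -0.9988] turn -1.6400656684432988 t 28.0667 F [ 0.6208 -0.2998 -4.5317] w 35.10734443151061 q6 -1.7714954076019647
[-0.0006, 0.0443, -0.1591, -1.64, 0.035],
tip est [558.0959 189.2614 109.2337]
pos [562.8139 189.0689 206.6193] d [  19.0861 -164.0689   -0.6193] toolx [-0.0484  0.002  -0.9988] turn -1.6397999772239444 t 28.1167 F [-0.0849  0.1428 -4.6991] w 35.06532309570573 q6 -1.7714859323347674
[-0.0006, 0.0443, -0.1591, -1.64, 0.035],
```

View pics/w21.png

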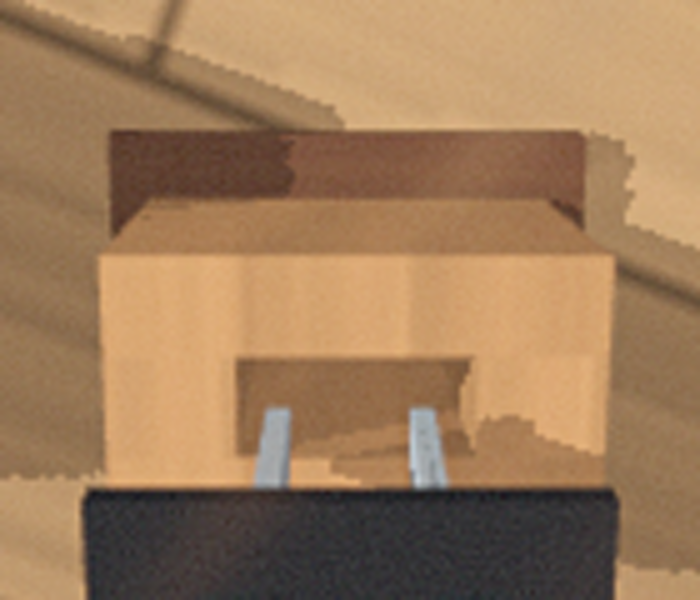

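Call:
send_rows(commands=[[[0.003, 0.0002, 0.0005, 0, 0.035], [0.004, 0, 0, 0, 0.035], [0.004, 0, 0, 0, 0.035], [0.002, 0, 0, 0, 0.035], [0, 0, 0, 0, 0.035], [0, 0, 0, 0, 0.035]]])

```text
time: 28.62
tool_pos: [561.7, 189.6, 192.1]
tcp_rot: [1.143, 1.522, 3.101]
contact_force: [-0.2, 0.5, -4.3]
grip_width: 34.8
```

```bash
python3 look.py w22 210 130 350 250
```

```text
pos [561.6925 189.6009 192.0815] d [  20.2075 -164.6009   13.9185] toolx [-0.0486  0.002  -0.9988] turn -1.6366573002748765 t 28.6167 F [-0.2191  0.4566 -4.3093] w 34.784943995279754 q6 -1.7707613120773429
[-0.0152, 0.0441, -0.1597, -1.64, 0.035],
tip est [556.9419 189.7648  94.6784]
pos [561.6849 189.5782 192.0628] d [  20.2151 -164.5782   13.9372] toolx [-0.0486  0.0019 -0.9988] turn -1.6351417125389816 t 28.6667 F [-0.0142  0.581  -4.4526] w 35.43608972205805 q6 -1.7707938508494236
[-0.0152, 0.0441, -0.1597, -1.64, 0.035],
```

View pics/w22.png

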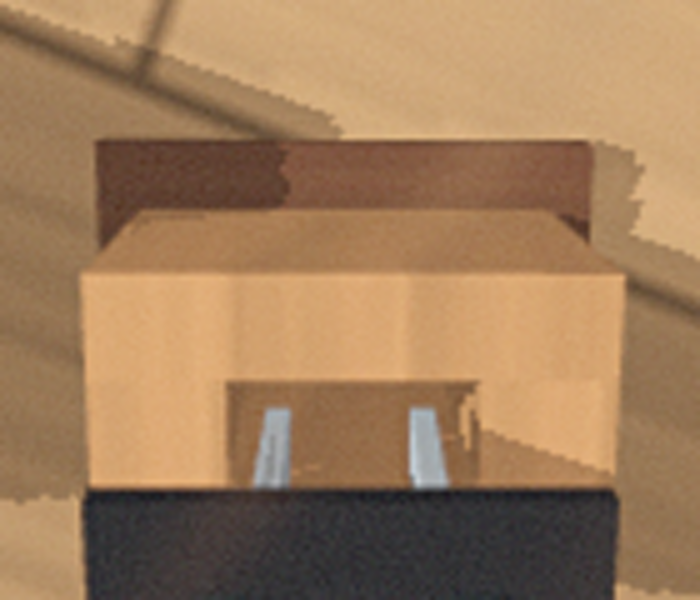

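The blades are inside the slot with even margins. I'll continue down the blade axis.

Call:
send_rows(commands=[[[0.003, 0, 0.0003, 0, 0.035], [0.005, 0, 0, 0, 0.035], [0.006, 0, 0, 0, 0.035], [0.006, 0, 0, 0, 0.035], [0.006, 0, 0, 0, 0.035], [0.003, 0, 0, 0, 0.035], [0, 0, 0, 0, 0.035]]])

```text
time: 29.25
tool_pos: [559.8, 189.9, 159.9]
tcp_rot: [1.146, 1.522, 3.104]
contact_force: [-0.4, 0.1, -4.2]
grip_width: 35.3
```

```bash
python3 look.py w23 190 130 370 260
```

```text
pos [559.83   189.8968 159.8709] d [  22.07   -164.8968   46.1291] toolx [-0.0489  0.0018 -0.9988] turn -1.63482616131067 t 29.25 F [-0.37    0.1192 -4.1964] w 35.251071234624995 q6 -1.7705858666690122
[-0.0475, 0.0439, -0.1601, -1.63, 0.035],
tip est [555.116  190.0595  62.7012]
pos [559.8824 189.8813 160.0845] d [  22.0176 -164.8813   45.9155] toolx [-0.0489  0.0018 -0.9988] turn -1.6384189770493123 t 29.3 F [-0.2489 -0.2574 -5.3167] w 35.12942442721195 q6 -1.7705501078807844
[-0.0472, 0.044, -0.16, -1.64, 0.035],
```

View pics/w23f.png

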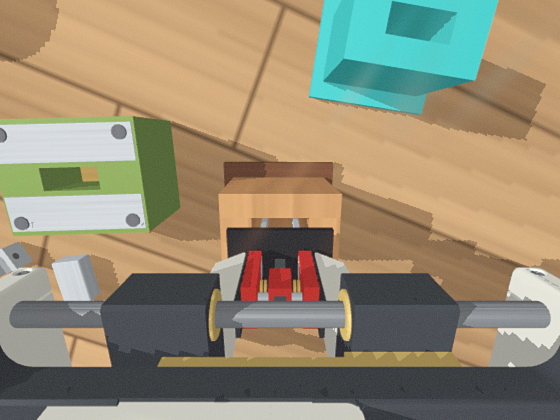

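Call:
send_rows(commands=[[[0.003, 0, 0, 0, 0.035], [0.005, 0, 0, 0, 0.035], [0.006, 0, 0, 0, 0.035], [0.006, 0, 0, 0, 0.035], [0.005, 0, 0, 0, 0.035], [0.003, 0, 0, 0, 0.035], [0, 0, 0, 0, 0.035]]])

```text
time: 29.88
tool_pos: [558.7, 190.0, 129.5]
tcp_rot: [1.141, 1.523, 3.099]
contact_force: [0.6, -0.0, -4.7]
grip_width: 35.1
```

```bash
python3 look.py w24 190 130 370 260
```

```text
pos [558.7219 190.0308 129.5282] d [  23.1781 -165.0308   76.4718] toolx [-0.0479  0.002  -0.9989] turn -1.6363961625580288 t 29.8833 F [ 0.6222 -0.0375 -4.7405] w 35.09461370811422 q6 -1.7708791980980736
[-0.0778, 0.0442, -0.16, -1.64, 0.035],
tip est [554.2031 190.2267  32.4411]
pos [558.8451 190.0272 129.8303] d [  23.0549 -165.0272   76.1697] toolx [-0.0476  0.002  -0.9989] turn -1.6346138599438405 t 29.9333 F [-0.7616 -0.0365 -5.0119] w 35.259158935662605 q6 -1.7708911488236336
[-0.0775, 0.0443, -0.16, -1.63, 0.035],
```

Call:
send_rows(commands=[[[0.003, 0, 0, 0, 0.035], [0.004, 0, 0, 0, 0.035], [0.004, 0, 0, 0, 0.035], [0.002, 0, 0, 0, 0.035], [0, 0, 0, 0, 0.035]]])

```text
time: 30.35
tool_pos: [558.7, 190.1, 116.2]
tcp_rot: [1.132, 1.525, 3.09]
contact_force: [-0.3, 0.2, -3.8]
grip_width: 35.0
```

Call:
send_rows(commands=[[[0.001, 0, 0, 0, 0.035], [0.001, 0, 0, 0, 0.035], [0, 0, 0, 0, 0.035]]])

```text
time: 30.6
tool_pos: [558.7, 190.2, 114.0]
tcp_rot: [1.131, 1.525, 3.089]
contact_force: [0.2, -0.2, -4.4]
grip_width: 34.9
```

Call:
send_rows(commands=[[[0.001, 0.0005, 0, 0, 0.035], [0.001, 0, 0, 0, 0.035], [0, 0, 0, 0, 0.035]]])

```text
time: 30.85
tool_pos: [558.4, 190.1, 112.2]
tcp_rot: [1.126, 1.526, 3.085]
contact_force: [-0.4, 0.2, -4.2]
grip_width: 34.9
```

Call:
send_rows(commands=[[[0.001, 0, 0, 0, 0.035], [0, 0, 0, 0, 0.035]]])

```text
time: 31.02
tool_pos: [558.4, 190.1, 111.2]
tcp_rot: [1.125, 1.526, 3.083]
contact_force: [-0.0, -0.1, -3.5]
grip_width: 35.3
```

```bash
python3 look.py w25 190 130 370 260
```

```text
pos [558.3592 190.0714 111.164 ] d [  23.5408 -165.0714   94.836 ] toolx [-0.0449  0.0026 -0.999 ] turn -1.6340268923230212 t 31.0167 F [-0.0166 -0.1324 -3.4749] w 35.272838963295264 q6 -1.7712760782567714
[-0.0962, 0.0444, -0.1599, -1.63, 0.035],
tip est [554.0583 190.3472  13.8905]
pos [558.4169 190.0862 111.2927] d [  23.4831 -165.0862   94.7073] toolx [-0.0447  0.0027 -0.999 ] turn -1.633192916142761 t 31.0667 F [ 0.4001 -0.2236 -4.7503] w 35.28507657696371 q6 -1.7712926038688144
[-0.0961, 0.0445, -0.1599, -1.63, 0.035],
```

View pics/w25f.png

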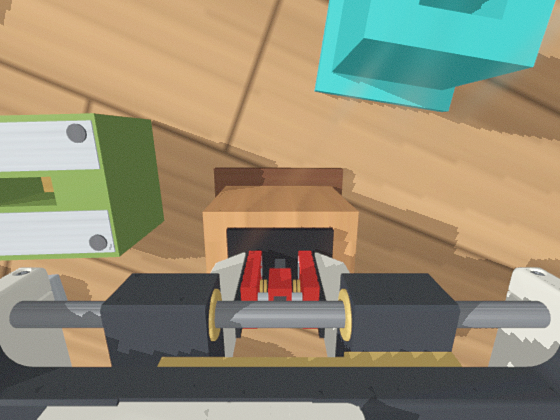

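Call:
send_rows(commands=[[[0, 0.001, -0.0003, 0, 0.035], [0.001, 0.0005, 0, 0, 0.035], [0, 0, 0, 0, 0.035]]])

```text
time: 31.32
tool_pos: [557.4, 189.2, 110.8]
tcp_rot: [1.119, 1.527, 3.077]
contact_force: [-0.3, -0.7, -3.5]
grip_width: 35.4
```

Call:
send_rows(commands=[[[0.001, 0, 0, 0, 0.035], [0, 0, 0, 0, 0.035]]])

```text
time: 31.48
tool_pos: [557.5, 189.2, 110.7]
tcp_rot: [1.116, 1.528, 3.074]
contact_force: [0.3, 0.4, -4.2]
grip_width: 35.1
```

Call:
send_rows(commands=[[[0.001, 0, 0, 0, 0.035]]])

```text
time: 31.57
tool_pos: [557.6, 189.2, 110.2]
tcp_rot: [1.114, 1.529, 3.073]
contact_force: [-2.3, -1.3, 6.1]
grip_width: 34.9
```

The guard rests on the stand (force reversed to +6 N). Now to release.

Call:
send_rows(commands=[[[0, 0, 0, 0, 0.037], [0, 0, 0, 0, 0.04], [0, 0, 0, 0, 0.043], [0, 0, 0, 0, 0.047], [0, 0, 0, 0, 0.052], [0, 0, 0, 0, 0.06], [0, 0, 0, 0, 0.065], [0, 0, 0, 0, 0.065]]])

```text
time: 32.23
tool_pos: [558.9, 189.6, 111.1]
tcp_rot: [1.081, 1.532, 3.039]
contact_force: [0.1, -0.7, 0.8]
grip_width: 63.9
```

```bash
python3 look.py w26 190 130 370 260
```

```text
pos [558.877  189.6278 111.119 ] d [  23.023  -164.6278   94.881 ] toolx [-0.0385  0.004  -0.9993] turn -1.622726951643216 t 32.2333 F [ 0.1444 -0.7394  0.8215] w 63.89660652230481 q6 -1.7724515694988683
[-0.0963, 0.0441, -0.1594, -1.62, 0.035],
tip est [555.1333 189.9804  13.6962]
pos [558.8855 189.5978 111.1232] d [  23.0145 -164.5978   94.8768] toolx [-0.0385  0.0039 -0.9993] turn -1.6234396423194255 t 32.2833 F [0.2636 0.4254 0.0741] w 64.44575603816986 q6 -1.7724422958543746
[-0.0963, 0.0441, -0.1594, -1.62, 0.035],
```

View pics/w26f.png

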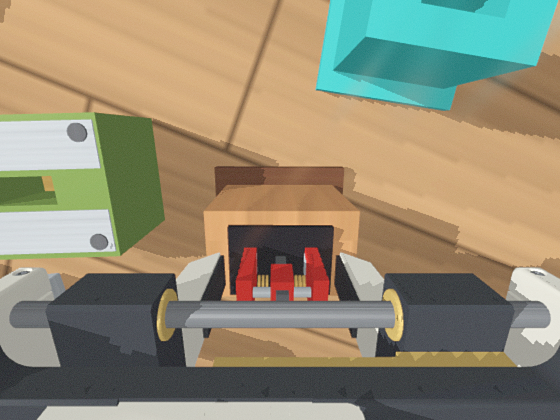

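The tongs are free on the stand and the force is zero. I'll retract straight up.

Call:
send_rows(commands=[[[-0.003, 0, 0, 0, 0.07], [-0.006, 0, 0, 0, 0.075], [-0.01, 0, 0, 0, 0.08], [-0.013, 0, 0, 0, 0.08], [-0.015, 0, 0, 0, 0.08], [-0.015, 0, 0, 0, 0.08], [-0.015, 0, 0, 0, 0.08], [-0.015, 0, 0, 0, 0.08], [-0.015, 0, 0, 0, 0.08], [-0.01, 0, 0, 0, 0.08]]])

```text
time: 33.12
tool_pos: [563.0, 188.9, 238.7]
tcp_rot: [1.082, 1.532, 3.04]
contact_force: [0.4, -0.1, -0.2]
grip_width: 80.0
```

Call:
send_rows(commands=[[[-0.01, 0, 0, 0, 0.08], [-0.005, 0.01, 0, 0, 0.08], [0, 0.01, 0, 0, 0.08], [0, 0, 0, 0, 0.08], [0, 0, 0, 0, 0.08]]])

```text
time: 33.53
tool_pos: [544.6, 180.8, 262.8]
tcp_rot: [0.987, 1.542, 2.945]
contact_force: [0.5, 0.6, -0.8]
grip_width: 80.0
```

```bash
python3 - <<'E'
from h import *
print(tool()[1]['tool_pos'])
c,K,M=cap('wrist'); cv2.imwrite('pics/w27.png',c); np.savez('w27.npz',c=c,K=K,M=M)
cv2.imwrite('pics/w27c.png',cv2.resize(c[140:280,210:350],None,fx=4,fy=4,interpolation=cv2.INTER_CUBIC))
c,K,M=cap('top'); cv2.imwrite('pics/top27.png',c); np.savez('t27.npz',c=c,K=K,M=M)
c,K,M=cap('scene'); cv2.imwrite('pics/scene27.png',cv2.resize(c[100:330,150:440],None,fx=2.5,fy=2.5,interpolation=cv2.INTER_CUBIC))
E
```

```text
[544.5888 180.7782 262.7648]
```

View pics/w27c.png

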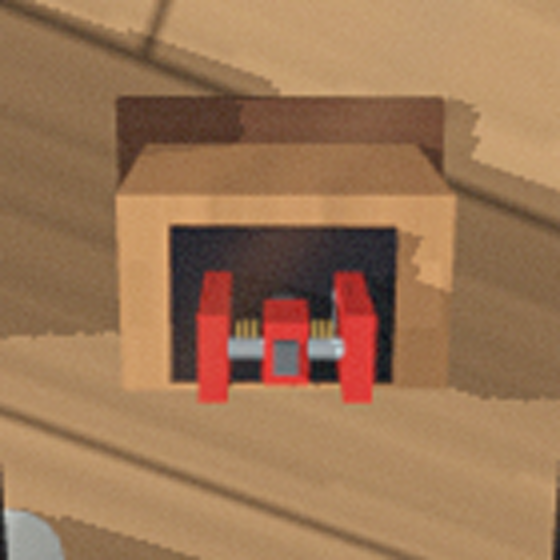

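View pics/scene27.png

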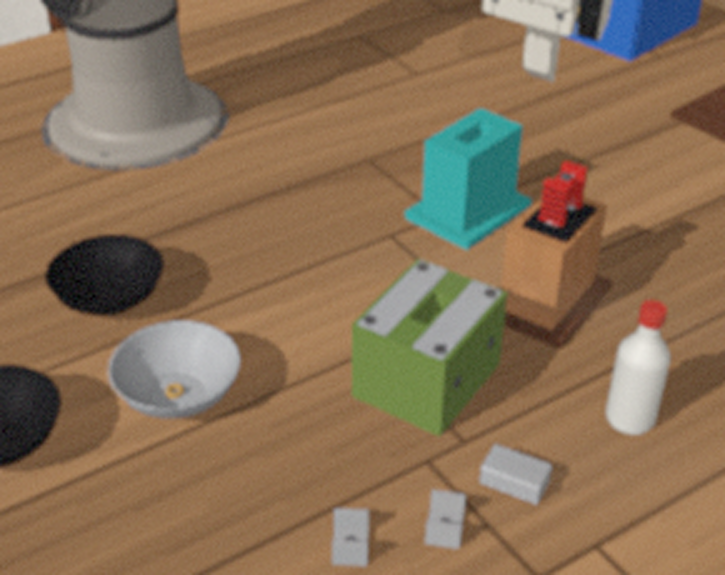

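View pics/top27.png

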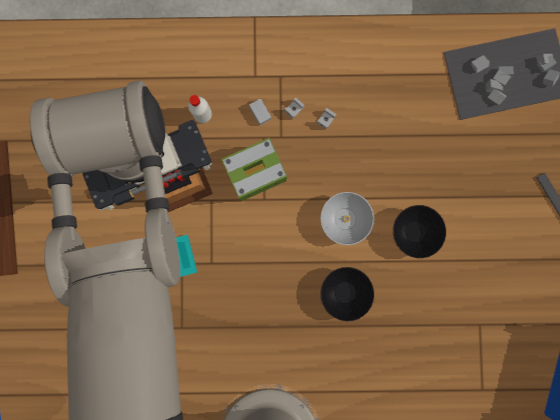

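```bash
python3 - <<'E'
from h import *
d=np.load('w27.npz'); c,K,M=d['c'],d['K'],d['M']
f=lambda L,z,k=4.,o=(210,140):plane(K,M,np.array(L)/k-0.5+0.5/k+o,z)[:,:2]
g=f([(170,227),(397,227),(392,383),(172,383)],105); print('guard',g.mean(0),np.linalg.norm(g[0]-g[1]),np.linalg.norm(g[0]-g[3]))
s=f([(118,195),(455,195),(449,388),(123,388)],100); print('stand',s.mean(0))
d=np.load('t27.npz'); c,K,M=d['c'],d['K'],d['M']; hsv=cv2.cvtColor(c,cv2.COLOR_BGR2HSV)
sil=cv2.inRange(hsv,(0,0,120),(180,60,255))
cnt=max([k for k in cv2.findContours(sil,cv2.RETR_EXTERNAL,cv2.CHAIN_APPROX_NONE)[0] if 320<k[:,0,0].mean()<375 and 190<k[:,0,1].mean()<250],key=len)
P=plane(K,M,cnt[:,0,:],38)[:,:2]; print('bowl',cv2.minEnclosingCircle(P.astype(np.float32)))
w=cv2.inRange(hsv[195:245,320:375],(10,90,60),(30,255,255)); m=cv2.moments(w,True); print('washer',plane(K,M,[[320+m['m10']/m['m00'],195+m['m01']/m['m00']]],5.5),m['m00'])
print(tool()[1]['time'],tool()[1]['dq'],tool()[1]['grip_width'])
E
```

```text
guard [557.0747 189.5576] 60.9932490140863 44.4720787577446
stand [554.6197 189.7711]
bowl ((474.6488342285156, -175.17811584472656), 57.8905029296875)
washer [[ 465.8212 -181.6653    5.5   ]] 551.0
33.6833 [ 0.0002  0.0121  0.0003 -0.0006 -0.0012  0.0005] 79.84667347210656
```

Call:
send_rows(commands=[[[0, 0, 0, 0, 0.08], [0, 0, 0, 0, 0.08], [0, 0, 0, 0, 0.08]]])

```text
time: 33.93
tool_pos: [545.1, 181.0, 260.8]
tcp_rot: [1.022, 1.539, 2.981]
contact_force: [-0.2, 0.2, -0.0]
grip_width: 79.9
```

```bash
python3 -c "
from h import *
t=np.load('t27.npz'); print(plane(t['K'],t['M'],[[345.5,218]],5.5))
from plant import close_job
print(close_job())"
```

```text
[[ 476.2087 -176.9214    5.5   ]]
the job is handed in; nothing more can be done
None
```

The washer is in the steel bowl, the tongs are back in the wooden stand, and I handed the job in at about 34 s of the 67 s allowed. No verdict was reported.

I gripped the tongs at 35 mm and felt for the pocket floor in sub-millimetre steps. The hardest reading there was about 7 N, after which I backed off, squeezed and lifted the washer out.

**Last checks:**
- **Washer:** it lies about 2 mm from the bowl's middle, read by eye from the top picture. My colour-mask measurement put it about 11 mm off, but the mask had picked up background, so I discarded it. Either way it is within the 45 mm allowed.
- **Bowl:** the before and after measurements are identical.
- **Tongs:** the guard lies flat on the stand, about 2.4 mm from the stand's centre. That is within the 10 mm allowed.
- **Bystanders:** the bottle, gauge block and brackets look unmoved in the pictures. I did not measure them.
- **Robot:** the gripper is open, well above the stand and touching nothing, with the force reading close to zero.

**What went less smoothly:** on the trip back from the bowl the tool drifted to a tilt of about 0.05 rad. My attempts to undo it barely helped. I inserted the tongs along the tilted blade axis instead, without side force, and after release they stood upright in the picture. I did not measure their final tilt.

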